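Fetch the pepper mill from the pull-out behind the jars

TASK

The lunch tray still needs the pepper mill, which stands on the pull-out shelf behind the oil bottle, the salt and the spice jar: stand those three on the baking pan out of the way, pull the shelf out about 15 cm and stand the mill upright on the tray beside the mug, without disturbing the mug. Then push the shelf fully home with the honey jar still on it, and only after that stand the oil bottle, the salt and the spice jar back, each exactly where it stood at the start.

Things in the scene. Friction and masses are not known exactly. Their poses are not given: they have to be found in the camera images.
- oil_bottle: stout green glass oil bottle, paper label, small steel pourer; tallest of the row of three (about 78 mm apart, order varies) in front of the pull-out shelf; round, 52 mm in diameter up to 95 mm, neck 24 mm in diameter from 112 to 130 mm, 138 mm tall, 0.25 to 0.5 kg; origin at the centre of its underside, z up. Good grasp: the upper body, pads centred 85 to 92 mm high, fingers front and back
- salt: clear glass salt shaker with a grey domed metal top, the lowest of the three; round, 44 mm in diameter up to 66 mm, dome 34 mm, 90 mm tall, about 0.1 kg; origin at the centre of its underside. Good grasp: at about 50 mm height
- spice_jar: spice jar with a black screw cap and a dark label; round, 41 mm in diameter, 105 mm tall, about 0.11 kg; origin at the centre of its underside. Good grasp: at about 65 mm height
- pepper_mill: turned wooden pepper mill with a small metal knob on top; 58 mm in diameter at the foot, head 50 mm in diameter between 116 and 149 mm height, 160 mm tall, 0.13 to 0.25 kg; origin at the centre of its underside. It stands on the pull-out shelf, whose deck is 20 mm above the worktop. Good grasp: the head at about 125 mm above its foot, firmly (it can swing in the fingers)
- honey_jar: honey jar, 66 x 72 mm, 102 mm tall, standing on the pull-out shelf beside the mill, about 82 mm from it, to its left or right; it stays there and rides along; origin at the centre of its underside
- pullout (a joint): travel of the wooden pull-out shelf on its fixed runners, m: 0 is fully home (as at the start), grows as it is pulled toward the robot, ends at 0.16. About 2 N of friction; it stays where it is left. Two more spice jars stand at its rear. Front 200 mm wide and 54 mm high, deck 20 mm above the worktop. At home the mill stands under the wall cabinet; pulled out 0.15 it is in the open
- pullout_handle (a point): centre of the steel bar handle on the shelf's front, moving with it: bar about 10 mm thick, 96 mm long along this point's y, 34 mm above the worktop, 35 mm off the front panel. This point's x points into the shelf: pull along -x, push along +x. Pinch the bar from above across x. The shelf sweeps 16 cm of worktop in front of it
- pan: empty shallow steel baking pan, fixed; 176 x 196 mm outside, floor 3 mm above the worktop, rim 21 mm high; inside 170 (x) x 190 (y) mm; origin at the centre of its underside, the side area for the three. Pan and tray lie side by side, either way round, before a microwave 290 mm high (front at x 0.563, knobs to 0.54, left side at y 0.07); wall cabinet doors with handles overhead from x 0.57, z 0.5
- tray: dark wooden lunch tray, fixed, 186 (x) x 210 (y) mm; floor 6 mm above the worktop, rim 18 to 24 mm, inside 170 x 194 mm, dark steel loop handles at both y ends (40 mm high); origin at the centre of its underside. Mug on its +y half; a fixed teaspoon lies along y near its front edge (x -77 to -51, y -37 to 93 mm). Free for the mill: around x 0, y -52 mm
- mug: light mug, round body 83 mm in diameter, 86 mm tall, with a handle; it stands on the tray's +y half and stays there; origin at the centre of its underside, its body's centre 16 mm from it along its +y, handle along its -y

How it is judged:
On the way, in this order (a step that is already met when the one before it is completed fails the run):
1. the oil bottle, the salt and the spice jar all stand upright on the baking pan (x of oil_bottle in the frame of pan between -0.075 and 0.075 m and y of oil_bottle in the frame of pan between -0.085 and 0.085 m and z of each of oil_bottle, salt, spice_jar in the frame of pan below 0.01 m and angle between each of oil_bottle, salt, spice_jar's own z axis and vertical below 0.12 rad and linear speed of each of oil_bottle, salt, spice_jar below 0.02 m/s and x of salt in the frame of pan between -0.075 and 0.075 m and y of salt in the frame of pan between -0.085 and 0.085 m and x of spice_jar in the frame of pan between -0.075 and 0.075 m and y of spice_jar in the frame of pan between -0.085 and 0.085 m), for 0.2 s.
2. the pull-out shelf is pulled out by at least 13 cm, the three still on the pan (value of joint pullout above 0.13 m and horizontal distance between each of oil_bottle, salt, spice_jar and pan below 0.115 m and z of each of oil_bottle, salt, spice_jar in the frame of pan below 0.01 m), for 0.2 s.
3. the pepper mill stands upright on the lunch tray, the three still on the pan (x of pepper_mill in the frame of tray between -0.068 and 0.068 m and y of pepper_mill in the frame of tray between -0.08 and 0.08 m and z of pepper_mill in the frame of tray below 0.014 m and angle between pepper_mill's own z axis and vertical below 0.12 rad and linear speed of pepper_mill below 0.02 m/s and horizontal distance between each of oil_bottle, salt, spice_jar and pan below 0.115 m and z of each of oil_bottle, salt, spice_jar in the frame of pan below 0.01 m), for 0.2 s.
4. the shelf is pushed home (within 8 mm) with the honey jar on it, the three still on the pan (value of joint pullout below 0.008 m and distance of honey_jar from where it was at the start of the episode below 0.03 m and angle between honey_jar's own z axis and vertical below 0.12 rad and horizontal distance between each of oil_bottle, salt, spice_jar and pan below 0.115 m and z of each of oil_bottle, salt, spice_jar in the frame of pan below 0.01 m), for 0.2 s.
At the end, for the whole second after the job is handed in: Mill upright (7 deg) on the tray floor, centre within 68 (x) and 80 mm (y) of the tray's; shelf within 8 mm of home, honey jar upright within 30 mm of its start; oil, salt and spice jar upright, each within 20 mm of where it stood; mug within 20 mm of its start; all at rest (x of pepper_mill in the frame of tray between -0.068 and 0.068 m and y of pepper_mill in the frame of tray between -0.08 and 0.08 m and z of pepper_mill in the frame of tray below 0.014 m and angle between each of pepper_mill, oil_bottle, salt, spice_jar, honey_jar's own z axis and vertical below 0.12 rad and linear speed of each of pepper_mill, oil_bottle, salt, spice_jar below 0.02 m/s and distance of each of oil_bottle, salt, spice_jar, mug from where it was at the start of the episode below 0.02 m and value of joint pullout below 0.008 m and distance of honey_jar from where it was at the start of the episode below 0.03 m); the robot touches nothing.
It fails at once if the oil bottle, the salt, the spice jar or the mill is tipped over (beyond 35 degrees) (angle between any of oil_bottle, salt, spice_jar, pepper_mill's own z axis and vertical above 0.61 rad).
It fails at once if the honey jar is tipped (beyond 17 degrees) (angle between honey_jar's own z axis and vertical above 0.3 rad).
It fails at once if the mug is shifted by more than 20 mm or tipped (beyond 17 degrees) (distance of mug from where it was at the start of the episode above 0.02 m or angle between mug's own z axis and vertical above 0.3 rad).
It also fails if it takes over 147 s, if anything falls off the work surface, if the arm or the gripper's body presses on something with over 40 N, if the wrist force passes 120 N, or if a joint passes its speed limit or range.

ROBOT

A 6-joint arm with a two-finger parallel gripper is mounted at the origin on a cart in front of the work surface, level with it; the furniture and walls round the work are solid. World frame = base frame: x ahead of the robot, y to its left, z up, the work surface at z = 0. Lengths are in m, angles in rad, forces in N, time in s.
With the tool pointing down it reaches from about 0.325 to 0.775 m from the base axis. Payload 5.5 kg.
Tool frame: the origin (TCP) lies on the centre line of the jaws, within the pads' length; the fingertips stand r.tip_extent ahead of it and the grasp point (between the pads) lies 8 mm behind it (r.tip_extent is the distance from the TCP to the fingertips, in m); z points along the fingers, y is the line along which they close (so a half turn about z gives the same grasp; the last joint's range is limited). The gripper opens to 88 mm and grips with 3 to 60 N. Pads are 20 mm wide; open, the fingers measure 115 mm over their backs; the gripper's body (75 mm by 178 mm) begins 61 mm behind the grasp point.
Start: joints at [1.142, 0.091, 1.231, -0, 1.82, -0.057], TCP at [0.218, 0.559, 0.234] pointing down, gripper open.
Joint ranges: [-2.87, 2.87], [-0.86, 2.18], [0.17, 2.46], [-1.51, 4.65], [0.06, 2.69], [-2.65, 2.65]. Speed limits (rad/s): [2.57, 2.57, 3.01, 3.14, 3.14, 3.14].

INTERFACE

Orientations are given as [roll, pitch, yaw] about the fixed x, y, z axes, in that order (R = Rz(yaw) Ry(pitch) Rx(roll)).
In Python, from workcell import r, cams, workorder gives the robot as it stands.
- The arm moves only by the tool apply_moves, never from a script. Its argument "plan" is text: rows parted by semicolons, each of 7 numbers parted by spaces: the shift along the tool's x, y, z in units of 40 mm (1.0 is 40 mm), then the turn, a rotation vector about the tool's x, y, z in units of 6 degrees (1.0 is 6 degrees), then the opening, from -1 (shut) to 1 (fully open). In form: x y z wx wy wz fingers; .... A call has 1 to 5 rows; each row shifts and turns the commanded pose from where the row before left it, along the tool's axes as they then stand; what a row does not reach is not made up. A row lasts 1/12 s, in which the tool goes at most 41.7 mm and 7.16 degrees, less where a joint would pass 70% of its speed; a pose out of reach is approached as far as the arm can. A call is refused whole if a number of a shift passes 1 or a number of a turn 1, either way. A call with a gripper value outside its range is refused whole. The fingers move at their own pace and stop on an object; "squeeze" is the grip in N (left out, the last holds). Time passes only in rows, so rows that do not move let the fingers close. It gives the time, the measured TCP pose, the force, the opening and the grip force at its end, in the units of the state.
- r.read_state(): the state, without advancing time (a new reading comes with each control period).
- cams.grab_frame(name): name is "side" or "top"; returns the picture (384x512x3 uint8, red, green, blue); there is no depth.
- cams.camera_info(name): a dict with "intrinsics" (3x3 intrinsics, pixels), "extrinsics" (4x4, takes a point from camera to world coordinates). Camera axes: x right, y down, z forward; pixel columns grow to the right and rows downward; lengths in m; the calibration is good to about 2 mm. A picture is of the moment at which its call begins. camera_info takes no time and is no camera call.
- workorder.finish_job(): hands the job in; it is judged then, once.
The state is a dict: "clock": time; "qpos": joint angles; "dq": joint speeds; "joint_torque": joint torques, N m; "eef_pos": TCP position; "tcp_rot": TCP orientation; "force": force on the tool from outside, world axes, zero at the start; "torque": the same for the moment, N m; "opening": opening from 0.0 (shut) to 1.0 (fully open); "grasp_force": force on a finger pad.
Only numpy, scipy, OpenCV 4.12 (cv2) and the standard library are available. Lean on these libraries where they do the work, as an engineer would, in place of code of your own. Each camera call takes 0.05 s, during which the arm holds its last target. There are 200 camera calls.

## Working session

There is one attempt and no reset: what is moved stays moved. The work goes in short steps, Python scripts to look and compute and a tool call to move; the robot and the scene stay as the last step left them, time stands still between calls to the robot, and variables do not carry over. Pictures are saved under pics/ and viewed, at most 14 in all, crops included, and the job is handed in when it is done.

Besides the shell and the picture viewer there is one more tool, called after "Call:" by a JSON object that holds its "op" and its "data", one argument or row to a line. apply_moves: Moves the arm, as the interface text tells. Its arguments: {"type":"object","properties":{"plan":{"type":"string"},"squeeze":{"type":"number"}},"required":["plan"]}

```bash
mkdir -p pics; ls; python3 - <<'E'
from workcell import r,cams
import cv2
print(r.read_state(), r.tip_extent)
for n in("side","top"):
    i=cams.camera_info(n);print(n,i)
    im=cams.grab_frame(n);cv2.imwrite(f"pics/{n}0.png",cv2.resize(im[:,:,::-1],(800,600),interpolation=cv2.INTER_CUBIC))
    cv2.imwrite(f"{n}0raw.png",im[:,:,::-1])
E
```

```text
pics
{'clock': 0.0, 'qpos': array([ 1.14231364e+00,  9.18417144e-02,  1.23188408e+00,  3.29905499e-06,
        1.81979839e+00, -5.67249040e-02]), 'dq': array([-0.00146947, -0.00028954, -0.00032687, -0.00081958, -0.00092524,
        0.00083468]), 'joint_torque': array([-2.06085264e-03, -4.46466672e+01, -4.06431162e+01,  6.95796590e-02,
        2.97599088e-02, -1.25225824e-04]), 'eef_pos': array([0.21785092, 0.55875482, 0.23251815]), 'tcp_rot': array([-3.13966441e+00, -1.12700807e-04,  2.76983557e+00]), 'force': array([-0.19327825, -0.03550777, -0.20114006]), 'torque': array([-0.00308297, -0.02959987,  0.00357468]), 'grasp_force': 0.0, 'opening': 0.9982021138938656} 0.011
side {'intrinsics': array([[423.20463579,   0.        , 252.49991938],
       [  0.        , 423.20463579, 189.28697576],
       [  0.        ,   0.        ,   1.        ]]), 'extrinsics': array([[ 0.74084592, -0.40579282,  0.53523781, -0.12025684],
       [-0.67153322, -0.46386118,  0.57781999, -0.73577073],
       [ 0.01380084, -0.78750555, -0.61615302,  0.8498964 ],
       [ 0.        ,  0.        ,  0.        ,  1.        ]])}
top {'intrinsics': array([[397.00478048,   0.        , 257.73021734],
       [  0.        , 397.00478048, 189.51717283],
       [  0.        ,   0.        ,   1.        ]]), 'extrinsics': array([[ 0.00878103, -0.99095081,  0.13393803,  0.42864926],
       [-0.99993407, -0.00969285, -0.00615718,  0.03351493],
       [ 0.00739971, -0.13387513, -0.99097058,  1.26679963],
       [ 0.        ,  0.        ,  0.        ,  1.        ]])}
```

View pics/side0.png

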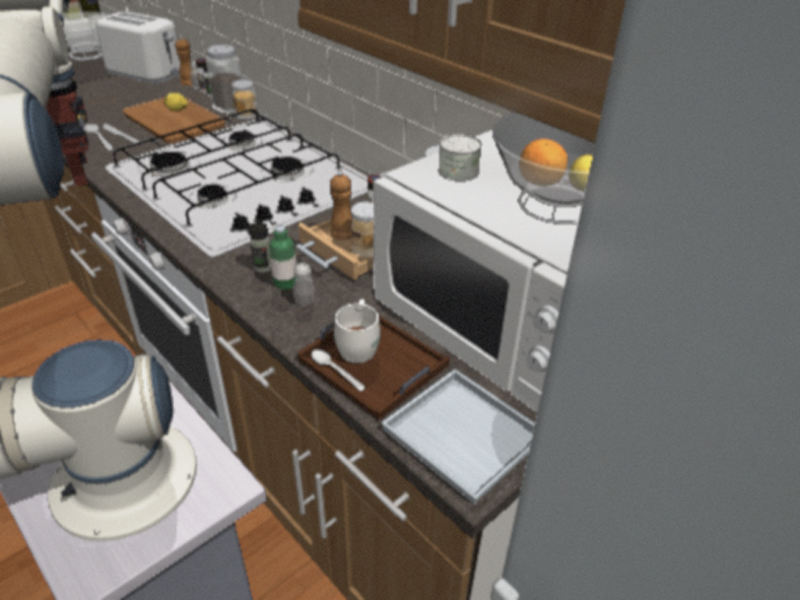

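View pics/top0.png

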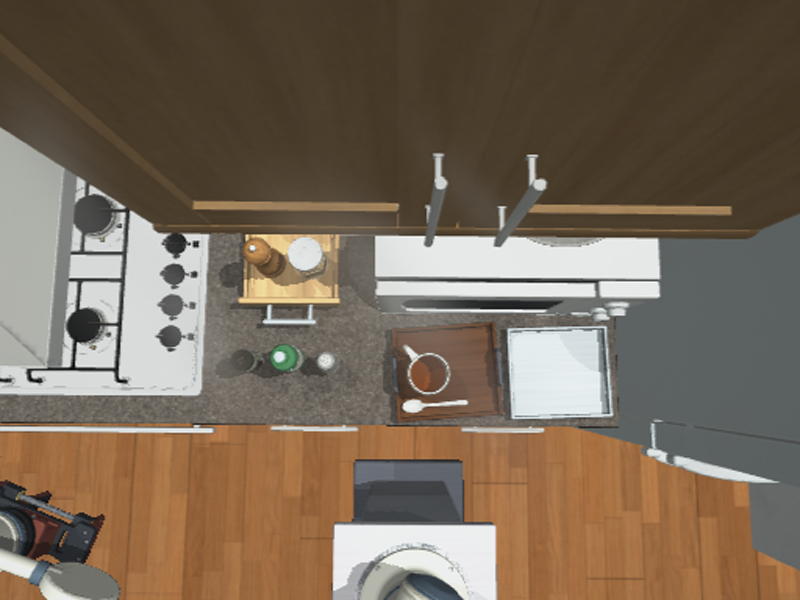

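The row from left (+y) to right is spice jar (245,360), oil (285,357), salt (325,360). The tray is at about (445,372) and the pan at (560,372). The mill is at (262,258), honey at (306,255) and the handle at (290,320). I'll take enlarged crops next.

```bash
python3 - <<'E'
import cv2
t=cv2.imread("top0raw.png");s=cv2.imread("side0raw.png")
def crop(im,x,y,w,h,k,n): cv2.imwrite(n,cv2.resize(im[y:y+h,x:x+w],None,fx=k,fy=k,interpolation=cv2.INTER_CUBIC))
crop(t,135,145,100,100,6,"pics/tl.png")   # 600
crop(t,240,195,160,80,5,"pics/tr.png")
crop(s,145,100,120,100,6,"pics/sl.png")
E
```

```text
(no output)
```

View pics/tl.png

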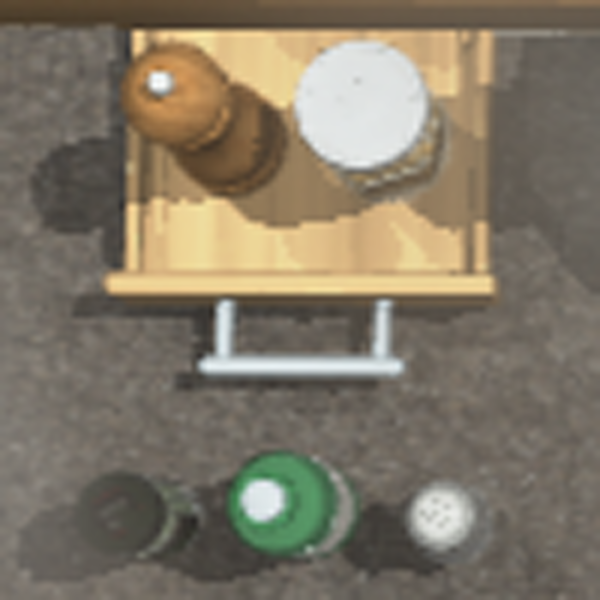

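View pics/tr.png

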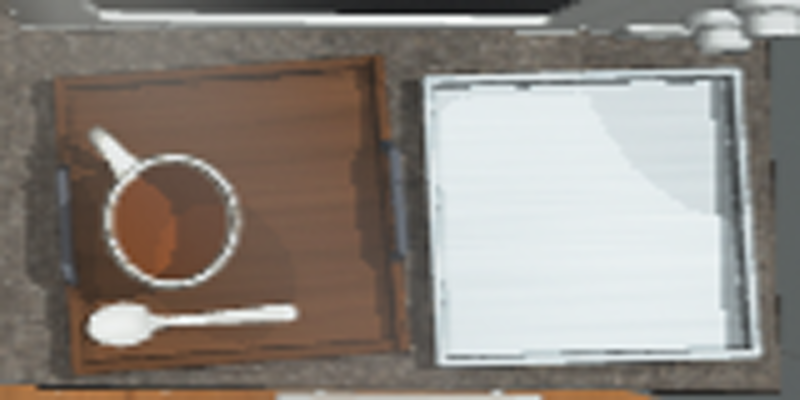

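View pics/sl.png

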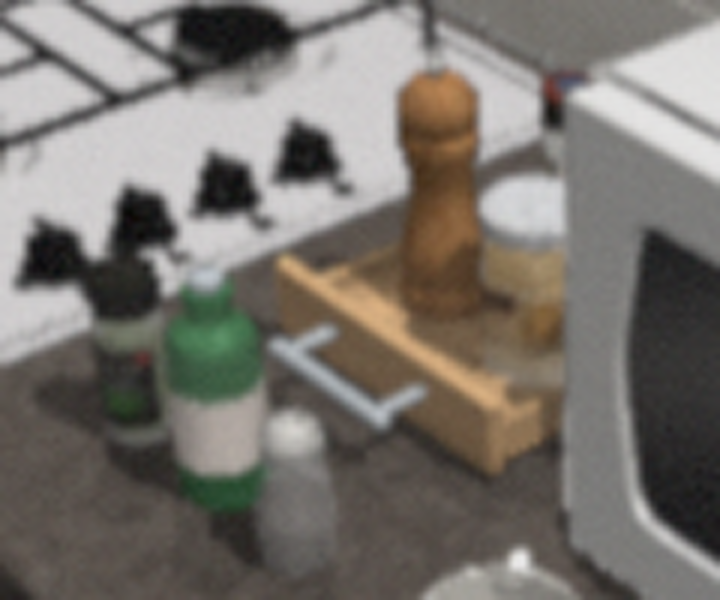

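Pixel positions in the crops: in `tl`, spice cap (121,512), pourer (262,499), salt dome (440,515), knob (160,82), lid (362,104) and bar ends (200,365) and (403,367). In `tr`, the tray and pan corners and the mug rim centre (174,220). `sl` gives checks from the second view.

```bash
cat > h.py <<'E'
import numpy as np
from workcell import r,cams
def pt(cam,u,v,z):
    i=cams.camera_info(cam);K=i["intrinsics"];T=i["extrinsics"]
    d=T[:3,:3]@np.linalg.inv(K)@[u,v,1];o=T[:3,3]
    return o+d*(z-o[2])/d[2]
def tl(x,y,z): return pt("top",135+x/6-.4,145+y/6-.4,z)
def tr(x,y,z): return pt("top",240+x/5-.4,195+y/5-.4,z)
def sl(x,y,z): return pt("side",145+x/6-.4,100+y/6-.4,z)
E
python3 - <<'E'
from h import *
np.set_printoptions(precision=4,suppress=True)
for n,a in dict(spice=(121,512,.105),pour=(262,499,.138),oilsh=(283,502,.095),salt=(440,515,.088),knob=(160,82,.179),head=(176,95,.15),honey=(362,104,.122),bar1=(200,365,.036),bar2=(403,367,.036),fl=(107,285,.054),fr=(496,287,.054)).items(): print(n,tl(*a))
for n,a in dict(spice=(120,265,.105),pour=(207,275,.138),salt=(297,418,.088),knob=(434,60,.179),bar1=(275,343,.036),bar2=(385,420,.036)).items(): print('side',n,sl(*a))
t=np.array([tr(*p,.021) for p in((55,78),(382,55),(408,350),(75,372))]);print(t,t.mean(0))
p=np.array([tr(*p,.021) for p in((425,75),(743,70),(760,358),(438,363))]);print(p,p.mean(0))
print('mug',tr(174,220,.086))
E
```

```text
spice [0.4642 0.3246 0.105 ]
pour [0.4699 0.2503 0.138 ]
oilsh [0.4701 0.2482 0.095 ]
salt [0.4646 0.1721 0.088 ]
knob [0.661  0.2966 0.179 ]
head [0.661  0.2958 0.15  ]
honey [0.6632 0.2114 0.122 ]
bar1 [0.5424 0.3044 0.036 ]
bar2 [0.5423 0.1994 0.036 ]
fl [0.5814 0.3496 0.054 ]
fr [0.5823 0.1504 0.054 ]
side spice [0.4723 0.3338 0.105 ]
side pour [0.4748 0.2485 0.138 ]
side salt [0.4729 0.1726 0.088 ]
side knob [0.6656 0.2964 0.179 ]
side bar1 [0.5478 0.3033 0.036 ]
side bar2 [0.5488 0.2012 0.036 ]
[[ 0.5312  0.0476  0.021 ]
 [ 0.5477 -0.1584  0.021 ]
 [ 0.3647 -0.1725  0.021 ]
 [ 0.3497  0.0333  0.021 ]] [ 0.4483 -0.0625  0.021 ]
[[ 0.5353 -0.1854  0.021 ]
 [ 0.5403 -0.3862  0.021 ]
 [ 0.3617 -0.3905  0.021 ]
 [ 0.357  -0.1909  0.021 ]] [ 0.4486 -0.2882  0.021 ]
mug [ 0.4425 -0.0243  0.086 ]
```

Both views agree within about 6 mm. The heights and sizes also fit: the shelf front measures 199 mm, the pan 178x200 and the row gap about 76. First I turn the tool so it closes along world x (yaw π/2), which makes tool x = world +y, tool y = world +x and tool z = down.

Call:
{"op": "apply_moves", "data": {
  "plan": "0 0 0 0 0 1 1;0 0 0 0 0 1 1;0 0 0 0 0 1 1;0 0 0 0 0 1 1;0 0 0 0 0 1 1",
  "squeeze": 25
}}

```text
clock: 0.52
eef_pos: [0.2179, 0.5589, 0.233]
tcp_rot: [-3.141, 0.001, 2.241]
force: [0.2, -0.8, 0.1]
opening: 1.001
grasp_force: 0.0
```

Call:
{"op": "apply_moves", "data": {
  "plan": "0 0 0 0 0 1 1;0 0 0 0 0 1 1;0 0 0 0 0 1 1;0 0 0 0 0 1 1;0 0 0 0 0 1 1"
}}

```text
clock: 0.93
eef_pos: [0.2179, 0.5588, 0.2329]
tcp_rot: [-3.141, 0.001, 1.717]
force: [-0.9, -0.6, -0.9]
opening: 1.002
grasp_force: 0.0
```

Call:
{"op": "apply_moves", "data": {
  "plan": "0 0 0 0 0 1 1;0 0 0 0 0 0.45 1;0 0 0 0 0 0 1"
}}

```text
clock: 1.18
eef_pos: [0.2179, 0.5589, 0.233]
tcp_rot: [-3.141, 0.001, 1.569]
force: [0.7, -1.0, -0.7]
opening: 1.001
grasp_force: 0.0
```

Call:
{"op": "apply_moves", "data": {
  "plan": "-0.8 0.52 0 0 0 0 1;-0.8 0.52 0 0 0 0 1;-0.8 0.52 0 0 0 0 1;-0.8 0.52 0 0 0 0 1;-0.8 0.52 0 0 0 0 1"
}}

```text
clock: 1.6
eef_pos: [0.3224, 0.3975, 0.2333]
tcp_rot: [-3.141, 0.0, 1.573]
force: [1.1, 0.9, 0.6]
opening: 1.002
grasp_force: 0.0
```

Call:
{"op": "apply_moves", "data": {
  "plan": "-0.8 0.52 0 0 0 0 1;-0.8 0.52 0 0 0 0 1;-0.8 0.52 0 0 0 0 1;-0.8 0.52 0 0 0 0 1;-0.8 0.52 0 0 0 0 1"
}}

```text
clock: 2.02
eef_pos: [0.4265, 0.2373, 0.2335]
tcp_rot: [3.142, -0.0, 1.573]
force: [0.7, 0.3, -0.0]
opening: 1.001
grasp_force: 0.0
```

Call:
{"op": "apply_moves", "data": {
  "plan": "-0.8 0.52 0 0 0 0 1;-0.87 0.52 0 0 0 0 1;0 0 0 0 0 0 1"
}}

```text
clock: 2.27
eef_pos: [0.4701, 0.1665, 0.2329]
tcp_rot: [3.141, 0.003, 1.565]
force: [0.2, -0.8, 0.1]
opening: 1.002
grasp_force: 0.0
```

```bash
python3 - <<'E'
from h import *
import cv2
print(r.read_state()["eef_pos"])
a=cams.grab_frame("top")[180:260,130:230,::-1];b=cams.grab_frame("side")[100:220,130:260,::-1]
a=cv2.resize(a,(400,400*80//100));b=cv2.resize(b,(390,360))
o=np.zeros((360,800,3),np.uint8);o[:320,:400]=a;o[:,405:795]=b;cv2.imwrite("pics/c1.png",o)
E
```

```text
[0.47005582 0.16653401 0.23287076]
```

View pics/c1.png

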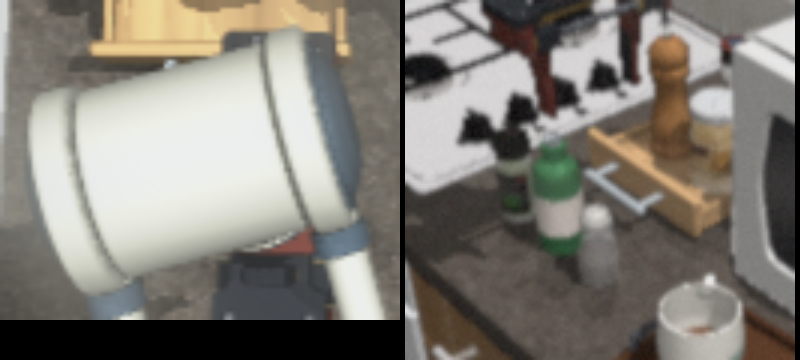

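The arm is over the row and nothing has been disturbed. Next I check that it has settled.

Call:
{"op": "apply_moves", "data": {
  "plan": "0 0 0.5 0 0 0 1;0 0 0.5 0 0 0 1;0 0 0 0 0 0 1;0 0 0 0 0 0 1"
}}

```text
clock: 2.7
eef_pos: [0.4664, 0.1732, 0.1927]
tcp_rot: [-3.139, 0.0, 1.573]
force: [-0.6, -0.3, 0.9]
opening: 1.004
grasp_force: 0.0
```

Call:
{"op": "apply_moves", "data": {
  "plan": "0 0 0.9 0 0 0 1;0 0 0.9 0 0 0 1;0 0 0.9 0 0 0 1;0 0 0.7 0 0 0 1;0 0 0.37 0 0 0 1"
}}

```text
clock: 3.12
eef_pos: [0.466, 0.1727, 0.0403]
tcp_rot: [-3.138, 0.001, 1.573]
force: [-0.6, -0.1, -0.2]
opening: 0.997
grasp_force: 0.0
```

Call:
{"op": "apply_moves", "data": {
  "plan": "0 0 0 0 0 0 1;0 0 0 0 0 0 -1;0 0 0 0 0 0 -1;0 0 0 0 0 0 -1;0 0 0 0 0 0 -1",
  "squeeze": 20
}}

```text
clock: 3.53
eef_pos: [0.4687, 0.1727, 0.0451]
tcp_rot: [3.138, -0.001, 1.571]
force: [0.1, 0.4, 0.4]
opening: 0.739
grasp_force: 0.0
```

Call:
{"op": "apply_moves", "data": {
  "plan": "0 0 0 0 0 0 -1;0 0 0 0 0 0 -1;0 0 0 0 0 0 -1;0 0 0 0 0 0 -1;0 0 0 0 0 0 -1"
}}

```text
clock: 3.95
eef_pos: [0.4675, 0.1722, 0.0431]
tcp_rot: [-3.141, -0.0, 1.571]
force: [-1.5, -0.4, 1.6]
opening: 0.462
grasp_force: 20.0
```

Call:
{"op": "apply_moves", "data": {
  "plan": "0 0 -0.4 0 0 0 -1;0 0 -0.9 0 0 0 -1;0 0 -1 0 0 0 -1;0 0 -0.9 0 0 0 -1;0 0 -0.8 0 0 0 -1"
}}

```text
clock: 4.37
eef_pos: [0.4676, 0.1722, 0.2051]
tcp_rot: [3.14, -0.0, 1.571]
force: [0.9, -0.0, -1.7]
opening: 0.462
grasp_force: 19.9
```

Call:
{"op": "apply_moves", "data": {
  "plan": "-0.4 -0.08 0 0 0 0 -1;-0.8 -0.08 0 0 0 0 -1;-0.98 -0.08 0 0 0 0 -1;-0.98 -0.08 0 0 0 0 -1;-0.98 -0.08 0 0 0 0 -1"
}}

```text
clock: 4.78
eef_pos: [0.4511, 0.0053, 0.2026]
tcp_rot: [3.142, 0.0, 1.572]
force: [1.0, -0.1, -1.4]
opening: 0.459
grasp_force: 19.9
```

Call:
{"op": "apply_moves", "data": {
  "plan": "-0.98 -0.08 0 0 0 0 -1;-0.98 -0.08 0 0 0 0 -1;-0.98 -0.08 0 0 0 0 -1;-0.98 -0.08 0 0 0 0 -1;-0.98 -0.08 0 0 0 0 -1"
}}

```text
clock: 5.2
eef_pos: [0.4349, -0.1913, 0.2026]
tcp_rot: [3.141, 0.0, 1.571]
force: [0.6, -0.1, -1.4]
opening: 0.46
grasp_force: 19.9
```

Call:
{"op": "apply_moves", "data": {
  "plan": "-0.98 -0.08 0 0 0 0 -1;-0.98 -0.08 0 0 0 0 -1;-0.98 0 0 0 0 0 -1;-0.7 0 0 0 0 0 -1;-0.37 0 0 0 0 0 -1"
}}

```text
clock: 5.62
eef_pos: [0.4282, -0.3529, 0.2017]
tcp_rot: [-3.14, -0.0, 1.568]
force: [-0.8, 1.8, -1.7]
opening: 0.46
grasp_force: 19.9
```

Call:
{"op": "apply_moves", "data": {
  "plan": "0 0 0 0 0 0 -1;0 0 0 0 0 0 -1;0 0 0 0 0 0 -1"
}}

```text
clock: 5.87
eef_pos: [0.4294, -0.3486, 0.2028]
tcp_rot: [-3.142, -0.001, 1.572]
force: [0.1, 0.1, -1.2]
opening: 0.457
grasp_force: 19.9
```

Call:
{"op": "apply_moves", "data": {
  "plan": "0 0 0.6 0 0 0 -1;0 0 1 0 0 0 -1;0 0 1 0 0 0 -1;0 0 0.8 0 0 0 -1;0 0 0.3 0 0 0 -1"
}}

```text
clock: 6.28
eef_pos: [0.4275, -0.3461, 0.0494]
tcp_rot: [-3.136, -0.006, 1.573]
force: [0.0, 0.5, -2.2]
opening: 0.462
grasp_force: 19.9
```

Call:
{"op": "apply_moves", "data": {
  "plan": "0 0 0.2 0 0 0 -1;0 0 0 0 0 0 -1;0 0 0 0 0 0 -1;0 0 0 0 0 0 -1"
}}

```text
clock: 6.62
eef_pos: [0.4304, -0.3502, 0.0492]
tcp_rot: [3.139, 0.003, 1.571]
force: [-0.1, -0.1, -0.2]
opening: 0.461
grasp_force: 19.9
```

Call:
{"op": "apply_moves", "data": {
  "plan": "0 0 0 0 0 0 0.2;0 0 0 0 0 0 0.5;0 0 0 0 0 0 0.8;0 0 0 0 0 0 0.8;0 0 -0.3 0 0 0 0.8"
}}

```text
clock: 7.03
eef_pos: [0.4281, -0.3488, 0.0567]
tcp_rot: [-3.138, -0.003, 1.571]
force: [0.1, 0.5, -1.6]
opening: 0.805
grasp_force: 0.0
```

Call:
{"op": "apply_moves", "data": {
  "plan": "0 0 -0.7 0 0 0 1;0 0 -1 0 0 0 1;0 0 -1 0 0 0 1;0 0 -1 0 0 0 1;0 0 0 0 0 0 1"
}}

```text
clock: 7.45
eef_pos: [0.4311, -0.3516, 0.2183]
tcp_rot: [3.13, 0.01, 1.571]
force: [0.3, -0.3, 2.2]
opening: 0.997
grasp_force: 0.0
```

```bash
python3 - <<'E'
from h import *
import cv2
b=cams.grab_frame("side")[100:320,130:360,::-1]
cv2.imwrite("pics/c2.png",cv2.resize(b,None,fx=2.6,fy=2.6))
E
```

```text
(no output)
```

View pics/c2.png

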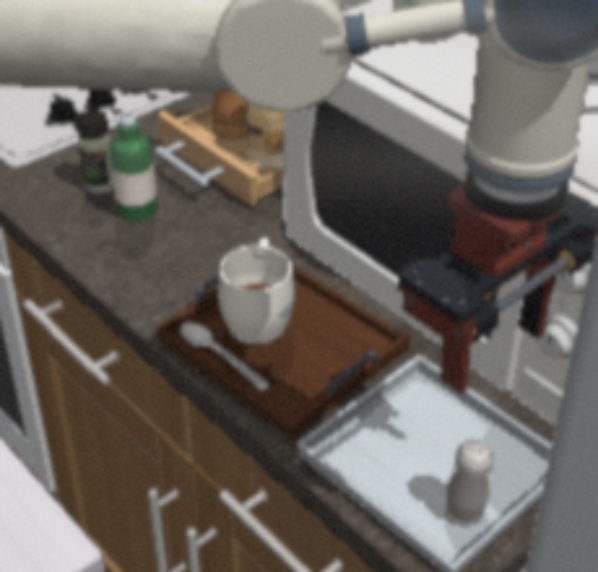

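The salt stands upright in the pan. Next, back to the oil bottle.

Call:
{"op": "apply_moves", "data": {
  "plan": "0.5 0.07 0 0 0 0 1;1 0.07 0 0 0 0 1;1 0.07 0 0 0 0 1;1 0.07 0 0 0 0 1;1 0.07 0 0 0 0 1"
}}

```text
clock: 7.92
eef_pos: [0.4425, -0.1681, 0.2061]
tcp_rot: [-3.14, -0.001, 1.57]
force: [1.0, -0.3, 0.4]
opening: 0.998
grasp_force: 0.0
```

Call:
{"op": "apply_moves", "data": {
  "plan": "1 0.07 0 0 0 0 1;1 0.07 0 0 0 0 1;1 0.07 0 0 0 0 1;1 0.07 0 0 0 0 1;1 0.07 0 0 0 0 1"
}}

```text
clock: 8.33
eef_pos: [0.4565, 0.0321, 0.2064]
tcp_rot: [-3.141, 0.0, 1.57]
force: [0.2, 0.3, 0.6]
opening: 1.0
grasp_force: 0.0
```

Call:
{"op": "apply_moves", "data": {
  "plan": "1 0.07 0 0 0 0 1;1 0.07 0 0 0 0 1;1 0.07 0 0 0 0 1;1 0.07 0 0 0 0 1;1 0 0 0 0 0 1"
}}

```text
clock: 8.75
eef_pos: [0.4679, 0.2321, 0.2062]
tcp_rot: [-3.141, 0.001, 1.571]
force: [1.0, -1.0, 0.7]
opening: 1.001
grasp_force: 0.0
```

Call:
{"op": "apply_moves", "data": {
  "plan": "0.46 0 0 0 0 0 1;0 0 0 0 0 0 1;0 0 0 0 0 0 1;0 0 0 0 0 0 1"
}}

```text
clock: 9.08
eef_pos: [0.4682, 0.2478, 0.2064]
tcp_rot: [-3.141, 0.001, 1.57]
force: [0.0, 0.8, -0.4]
opening: 1.002
grasp_force: 0.0
```

Call:
{"op": "apply_moves", "data": {
  "plan": "0 0.05 0.7 0 0 0 1;0 0 0.9 0 0 0 1;0 0 0.8 0 0 0 1;0 0 0.5 0 0 0 1;0 0 0.26 0 0 0 1"
}}

```text
clock: 9.5
eef_pos: [0.469, 0.2461, 0.0767]
tcp_rot: [-3.137, 0.002, 1.568]
force: [-0.0, 0.8, 0.2]
opening: 1.001
grasp_force: 0.0
```

Call:
{"op": "apply_moves", "data": {
  "plan": "0 0 0 0 0 0 1;0 0 0 0 0 0 -1;0 0 0 0 0 0 -1;0 0 0 0 0 0 -1;0 0 0 0 0 0 -1",
  "squeeze": 35
}}

```text
clock: 9.92
eef_pos: [0.4713, 0.2489, 0.0823]
tcp_rot: [3.139, -0.001, 1.571]
force: [-0.6, -0.2, -0.2]
opening: 0.737
grasp_force: 0.0
```

Call:
{"op": "apply_moves", "data": {
  "plan": "0 0 0 0 0 0 -1;0 0 0 0 0 0 -1;0 0 0 0 0 0 -1;0 0 0 0 0 0 -1;0 0 0 0 0 0 -1"
}}

```text
clock: 10.33
eef_pos: [0.4708, 0.2488, 0.0812]
tcp_rot: [3.14, -0.001, 1.571]
force: [-0.8, 0.3, 3.6]
opening: 0.587
grasp_force: 35.0
```

Call:
{"op": "apply_moves", "data": {
  "plan": "0 0 -0.3 0 0 0 -1;0 0 -0.7 0 0 0 -1;0 0 -0.9 0 0 0 -1;0 0 -0.8 0 0 0 -1;0 0 -0.5 0 0 0 -1"
}}

```text
clock: 10.75
eef_pos: [0.4704, 0.2487, 0.2121]
tcp_rot: [3.139, -0.001, 1.571]
force: [0.7, -0.4, -2.1]
opening: 0.584
grasp_force: 35.0
```

Call:
{"op": "apply_moves", "data": {
  "plan": "-0.4 -0.08 0 0 0 0 -1;-0.8 -0.08 0 0 0 0 -1;-1 -0.08 0 0 0 0 -1;-1 -0.08 0 0 0 0 -1;-1 -0.08 0 0 0 0 -1"
}}

```text
clock: 11.17
eef_pos: [0.4533, 0.0793, 0.208]
tcp_rot: [-3.14, 0.0, 1.572]
force: [1.7, -1.2, -3.5]
opening: 0.583
grasp_force: 35.0
```

Call:
{"op": "apply_moves", "data": {
  "plan": "-1 -0.08 0 0 0 0 -1;-1 -0.08 0 0 0 0 -1;-1 -0.08 0 0 0 0 -1;-1 -0.08 0 0 0 0 -1;-1 -0.08 0 0 0 0 -1"
}}

```text
clock: 11.58
eef_pos: [0.4372, -0.121, 0.2083]
tcp_rot: [-3.14, -0.001, 1.571]
force: [1.2, -0.5, -2.1]
opening: 0.585
grasp_force: 35.0
```

Call:
{"op": "apply_moves", "data": {
  "plan": "-1 -0.08 0 0 0 0 -1;-1 -0.08 0 0 0 0 -1;-0.96 -0.08 0 0 0 0 -1;-0.7 0 0 0 0 0 -1;-0.5 0 0 0 0 0 -1"
}}

```text
clock: 12.0
eef_pos: [0.4275, -0.2882, 0.2077]
tcp_rot: [-3.139, -0.001, 1.568]
force: [0.7, 0.6, -2.3]
opening: 0.587
grasp_force: 35.0
```

Call:
{"op": "apply_moves", "data": {
  "plan": "0 0 0 0 0 0 -1;0 0 0 0 0 0 -1;0 0 0.5 0 0 0 -1;0 0 1 0 0 0 -1;0 0 0.6 0 0 0 -1"
}}

```text
clock: 12.42
eef_pos: [0.4285, -0.284, 0.122]
tcp_rot: [-3.14, -0.002, 1.572]
force: [-0.6, -0.2, -3.5]
opening: 0.583
grasp_force: 35.0
```

Call:
{"op": "apply_moves", "data": {
  "plan": "0 0 0.4 0 0 0 -1;0 0 0.3 0 0 0 -1;0 0 0 0 0 0 -1;0 0 0 0 0 0 -1"
}}

```text
clock: 12.75
eef_pos: [0.4289, -0.2849, 0.0967]
tcp_rot: [-3.141, -0.001, 1.572]
force: [-0.3, -0.4, -3.1]
opening: 0.588
grasp_force: 35.0
```

Call:
{"op": "apply_moves", "data": {
  "plan": "0 0 0.2 0 0 0 -1;0 0 0.1 0 0 0 -1;0 0 0 0 0 0 -1;0 0 0 0 0 0 -1"
}}

```text
clock: 13.08
eef_pos: [0.4289, -0.2859, 0.0848]
tcp_rot: [3.141, 0.0, 1.571]
force: [-0.2, -0.0, -2.6]
opening: 0.586
grasp_force: 35.0
```

Call:
{"op": "apply_moves", "data": {
  "plan": "0 0 0.03 0 0 0 -1;0 0 0 0 0 0 -1;0 0 0 0 0 0 0.3;0 0 0 0 0 0 0.6;0 0 0 0 0 0 0.9"
}}

```text
clock: 13.5
eef_pos: [0.429, -0.286, 0.0836]
tcp_rot: [3.141, 0.0, 1.571]
force: [-0.0, -0.5, 0.2]
opening: 0.761
grasp_force: 0.0
```

Call:
{"op": "apply_moves", "data": {
  "plan": "0 0 0 0 0 0 0.9;0 0 -0.4 0 0 0 1;0 0 -0.9 0 0 0 1;0 0 -1 0 0 0 1;0 0 -0.8 0 0 0 1"
}}

```text
clock: 13.92
eef_pos: [0.4287, -0.2858, 0.2097]
tcp_rot: [3.141, 0.001, 1.571]
force: [0.7, -0.7, 0.7]
opening: 1.001
grasp_force: 0.0
```

Call:
{"op": "apply_moves", "data": {
  "plan": "0.5 0.06 0 0 0 0 1;1 0.06 0 0 0 0 1;1 0.06 0 0 0 0 1;1 0.06 0 0 0 0 1;1 0.06 0 0 0 0 1"
}}

```text
clock: 14.33
eef_pos: [0.4405, -0.1043, 0.2074]
tcp_rot: [3.141, 0.0, 1.57]
force: [0.5, 0.2, 0.1]
opening: 0.999
grasp_force: 0.0
```

Call:
{"op": "apply_moves", "data": {
  "plan": "1 0.06 0 0 0 0 1;1 0.06 0 0 0 0 1;1 0.06 0 0 0 0 1;1 0.06 0 0 0 0 1;1 0.06 0 0 0 0 1"
}}

```text
clock: 14.75
eef_pos: [0.4524, 0.0962, 0.2075]
tcp_rot: [3.141, -0.0, 1.571]
force: [1.7, -0.3, 0.5]
opening: 1.002
grasp_force: 0.0
```

Call:
{"op": "apply_moves", "data": {
  "plan": "1 0.06 0 0 0 0 1;1 0.06 0 0 0 0 1;1 0.06 0 0 0 0 1;1 0.06 0 0 0 0 1;1 0.06 0 0 0 0 1"
}}

```text
clock: 15.17
eef_pos: [0.4644, 0.2964, 0.2074]
tcp_rot: [3.141, -0.0, 1.571]
force: [1.0, -0.0, -0.4]
opening: 0.998
grasp_force: 0.0
```

Call:
{"op": "apply_moves", "data": {
  "plan": "0.75 0 0 0 0 0 1;0 0 0 0 0 0 1;0 0 0 0 0 0 1;0 0 0 0 0 0 1"
}}

```text
clock: 15.5
eef_pos: [0.4648, 0.3236, 0.2071]
tcp_rot: [-3.141, 0.001, 1.571]
force: [0.2, 0.3, 0.2]
opening: 1.005
grasp_force: 0.0
```

```bash
python3 - <<'E'
from h import *
import cv2
b=cams.grab_frame("side")[100:320,130:360,::-1]
cv2.imwrite("pics/c3.png",cv2.resize(b,None,fx=2.6,fy=2.6))
E
```

```text
(no output)
```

View pics/c3.png

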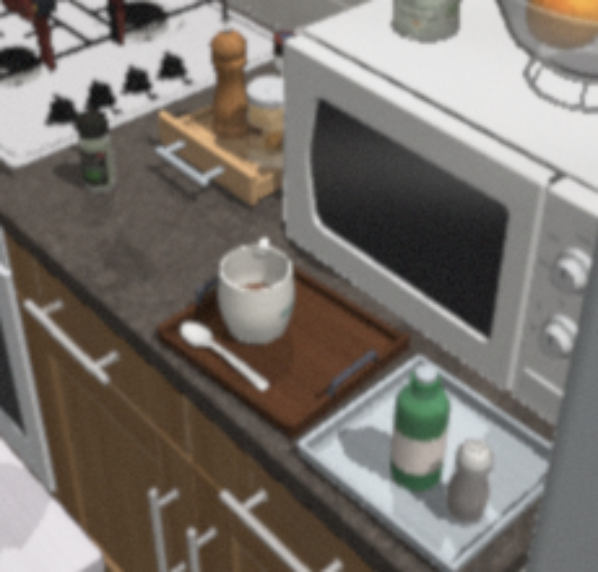

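The oil and salt both stand upright in the pan. Now the spice jar.

Call:
{"op": "apply_moves", "data": {
  "plan": "0.05 0.05 0.7 0 0 0 1;0 0 1 0 0 0 1;0 0 1 0 0 0 1;0 0 0.7 0 0 0 1;0 0 0.35 0 0 0 1"
}}

```text
clock: 15.97
eef_pos: [0.4652, 0.3232, 0.0525]
tcp_rot: [-3.136, 0.004, 1.568]
force: [0.3, -0.3, -0.0]
opening: 1.001
grasp_force: 0.0
```

Call:
{"op": "apply_moves", "data": {
  "plan": "0 0 0 0 0 0 1;0 0 0 0 0 0 -1;0 0 0 0 0 0 -1;0 0 0 0 0 0 -1;0 0 0 0 0 0 -1",
  "squeeze": 20
}}

```text
clock: 16.38
eef_pos: [0.4678, 0.3266, 0.0595]
tcp_rot: [3.138, -0.002, 1.57]
force: [-0.2, -0.6, 0.2]
opening: 0.735
grasp_force: 0.0
```

Call:
{"op": "apply_moves", "data": {
  "plan": "0 0 0 0 0 0 -1;0 0 0 0 0 0 -1;0 0 0 0 0 0 -1;0 0 0 0 0 0 -1;0 0 0 0 0 0 -1"
}}

```text
clock: 16.8
eef_pos: [0.4668, 0.3263, 0.0575]
tcp_rot: [3.141, -0.0, 1.571]
force: [-0.0, -0.3, 1.9]
opening: 0.462
grasp_force: 20.0
```

Call:
{"op": "apply_moves", "data": {
  "plan": "0 0 -0.4 0 0 0 -1;0 0 -0.9 0 0 0 -1;0 0 -1 0 0 0 -1;0 0 -0.9 0 0 0 -1;0 0 -0.8 0 0 0 -1"
}}

```text
clock: 17.22
eef_pos: [0.4667, 0.3262, 0.2195]
tcp_rot: [3.141, -0.0, 1.571]
force: [0.7, 0.3, -0.7]
opening: 0.465
grasp_force: 20.0
```

Call:
{"op": "apply_moves", "data": {
  "plan": "-0.5 -0.08 0 0 0 0 -1;-0.9 -0.08 0 0 0 0 -1;-1 -0.08 0 0 0 0 -1;-1 -0.08 0 0 0 0 -1;-1 -0.08 0 0 0 0 -1"
}}

```text
clock: 17.63
eef_pos: [0.4501, 0.1488, 0.2168]
tcp_rot: [-3.141, 0.0, 1.572]
force: [1.1, -0.3, -0.8]
opening: 0.465
grasp_force: 20.0
```

Call:
{"op": "apply_moves", "data": {
  "plan": "-1 -0.08 0 0 0 0 -1;-1 -0.08 0 0 0 0 -1;-1 -0.08 0 0 0 0 -1;-1 -0.08 0 0 0 0 -1;-1 -0.08 0 0 0 0 -1"
}}

```text
clock: 18.05
eef_pos: [0.434, -0.0515, 0.2171]
tcp_rot: [3.141, 0.0, 1.571]
force: [0.3, -0.7, -0.7]
opening: 0.463
grasp_force: 20.0
```

Call:
{"op": "apply_moves", "data": {
  "plan": "-1 -0.08 0 0 0 0 -1;-1 -0.06 0 0 0 0 -1;-1 0 0 0 0 0 -1;-0.8 0 0 0 0 0 -1;-0.5 0 0 0 0 0 -1"
}}

```text
clock: 18.47
eef_pos: [0.4283, -0.2249, 0.2166]
tcp_rot: [-3.141, 0.0, 1.568]
force: [0.3, 0.3, -0.8]
opening: 0.463
grasp_force: 20.0
```

Call:
{"op": "apply_moves", "data": {
  "plan": "0 0 0 0 0 0 -1;0 0 0 0 0 0 -1;0 0 0.5 0 0 0 -1;0 0 1 0 0 0 -1;0 0 1 0 0 0 -1"
}}

```text
clock: 18.88
eef_pos: [0.4304, -0.221, 0.118]
tcp_rot: [3.137, 0.002, 1.572]
force: [0.2, -0.6, -1.6]
opening: 0.469
grasp_force: 20.0
```

Call:
{"op": "apply_moves", "data": {
  "plan": "0 0 0.7 0 0 0 -1;0 0 0.4 0 0 0 -1;0 0 0.2 0 0 0 -1;0 0 0 0 0 0 -1;0 0 0 0 0 0 -1"
}}

```text
clock: 19.3
eef_pos: [0.4297, -0.2212, 0.0661]
tcp_rot: [3.141, 0.0, 1.572]
force: [-0.4, -0.5, -0.9]
opening: 0.459
grasp_force: 20.0
```

Call:
{"op": "apply_moves", "data": {
  "plan": "0 0 0.1 0 0 0 -1;0 0 0.02 0 0 0 -1;0 0 0 0 0 0 -1;0 0 0 0 0 0 -1"
}}

```text
clock: 19.63
eef_pos: [0.4295, -0.222, 0.0612]
tcp_rot: [3.141, 0.001, 1.571]
force: [0.4, 0.6, -0.5]
opening: 0.463
grasp_force: 20.0
```

Call:
{"op": "apply_moves", "data": {
  "plan": "0 0 0 0 0 0 0.2;0 0 0 0 0 0 0.4;0 0 0 0 0 0 0.8;0 0 0 0 0 0 0.8;0 0 0 0 0 0 0.8"
}}

```text
clock: 20.05
eef_pos: [0.4292, -0.2219, 0.0605]
tcp_rot: [3.141, 0.0, 1.571]
force: [-0.1, 0.2, 0.6]
opening: 0.799
grasp_force: 0.0
```

Call:
{"op": "apply_moves", "data": {
  "plan": "0 0 -0.4 0 0 0 1;0 0 -0.9 0 0 0 1;0 0 -1 0 0 0 1;0 0 -0.9 0 0 0 1;0 0 -0.8 0 0 0 1"
}}

```text
clock: 20.47
eef_pos: [0.4292, -0.2218, 0.2232]
tcp_rot: [3.14, 0.001, 1.571]
force: [0.2, -0.5, -0.2]
opening: 1.003
grasp_force: 0.0
```

Call:
{"op": "apply_moves", "data": {
  "plan": "0.6 0 0 0 0 0 1;1 0 0 0 0 0 1;1 0 0 0 0 0 1;1 0 0 0 0 0 1;1 0 0 0 0 0 1"
}}

```text
clock: 20.88
eef_pos: [0.4288, -0.0363, 0.2206]
tcp_rot: [3.141, 0.0, 1.57]
force: [0.6, -0.5, -0.4]
opening: 1.0
grasp_force: 0.0
```

Call:
{"op": "apply_moves", "data": {
  "plan": "1 0 0 0 0 0 1;1 0 0 0 0 0 1;1 0 0 0 0 0 1;1 0 0 0 0 0 0;1 0 0 0 0 0 -0.45"
}}

```text
clock: 21.3
eef_pos: [0.4287, 0.1642, 0.2207]
tcp_rot: [3.141, -0.0, 1.571]
force: [0.4, 0.2, -0.6]
opening: 0.889
grasp_force: 0.0
```

Call:
{"op": "apply_moves", "data": {
  "plan": "1 0 0 0 0 0 -0.45;0.75 0 0 0 0 0 -0.45;0.5 0 0 -1 0 0 -0.45;0 0 0 -1 0 0 -0.45;0 0 0 -1 0 0 -0.45"
}}

```text
clock: 21.72
eef_pos: [0.4295, 0.2536, 0.2204]
tcp_rot: [2.824, -0.0, 1.573]
force: [-0.9, 0.5, -0.2]
opening: 0.51
grasp_force: 0.0
```

Call:
{"op": "apply_moves", "data": {
  "plan": "0 0 0 0 0 0 -0.45;0 0 0 0 0 0 -0.45;0 0 0 0 0 0 -0.45;0 0 0 0 0 0 -0.45"
}}

```text
clock: 22.05
eef_pos: [0.4299, 0.252, 0.2211]
tcp_rot: [2.828, -0.0, 1.57]
force: [0.6, -0.0, 0.3]
opening: 0.277
grasp_force: 0.0
```

Call:
{"op": "apply_moves", "data": {
  "plan": "0 0.37 0.75 0 0 0 -0.45;0 0.37 0.75 0 0 0 -0.45;0 0.37 0.75 0 0 0 -0.45;0 0.37 0.75 0 0 0 -0.45;0 0.37 0.75 0 0 0 -0.45"
}}

```text
clock: 22.47
eef_pos: [0.5481, 0.2513, 0.0995]
tcp_rot: [2.828, -0.0, 1.569]
force: [0.2, -0.8, 0.4]
opening: 0.277
grasp_force: 0.0
```

Call:
{"op": "apply_moves", "data": {
  "plan": "0 0 0 0 0 0 -0.45;0 0 0 0 0 0 -0.45;0 0 0 0 0 0 -0.45"
}}

```text
clock: 22.72
eef_pos: [0.5466, 0.2518, 0.1013]
tcp_rot: [2.828, -0.0, 1.569]
force: [-0.6, 0.1, -0.3]
opening: 0.28
grasp_force: 0.0
```

```bash
python3 - <<'E'
from h import *
import cv2
im=cams.grab_frame("side")[:,:,::-1]
T=cams.camera_info("side");
E=np.linalg.inv(T["extrinsics"])
def proj(p):
    q=T["intrinsics"]@(E@[*p,1])[:3];return q[:2]/q[2]
s=r.read_state();print(s["eef_pos"],s["tcp_rot"])
for x in (.542,.545,.548): print(x,(proj((x,.252,.034))-[145,60])*4.5)
b=im[60:190,145:275]
cv2.imwrite("pics/c4.png",cv2.resize(b,None,fx=4.5,fy=4.5,interpolation=cv2.INTER_CUBIC))
E
```

```text
[0.54662923 0.2522614  0.10241335] [ 2.82599548e+00 -1.10086583e-03  1.57000157e+00]
0.542 [238.41685024 469.22193553]
0.545 [241.65325994 467.72659809]
0.548 [244.88240728 466.23461611]
```

View pics/c4.png

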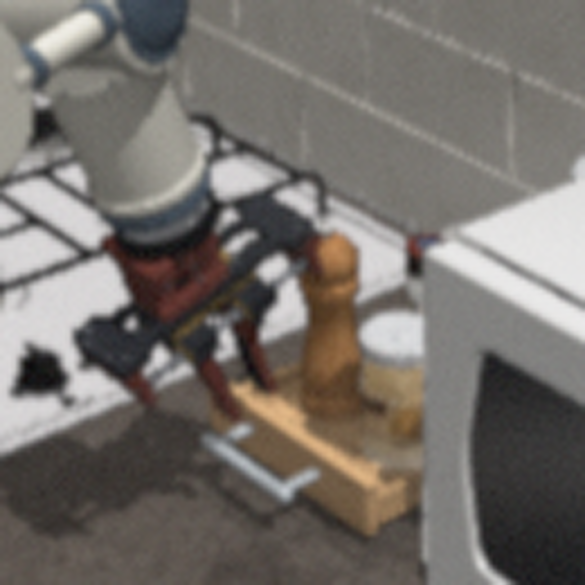

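```bash
python3 - <<'E'
from h import *
T=cams.camera_info("side");E=np.linalg.inv(T["extrinsics"])
def proj(p):
    q=T["intrinsics"]@(E@[*p,1])[:3];return ((q[:2]/q[2]-[145,60])*4.5).round(0)
t=np.array([.5466,.252,.1018]);y=np.array([.951,0,.309]);z=np.array([.309,0,-.951])
for k in(-.0255,-.012,.012,.0255): print(k,proj(t+.011*z+k*y),proj(t-.05*z+k*y))
for e in (-.089,.089): print('body',proj(t-.069*z+e*y), proj(t-.069*z+e*y+[0,-.037,0]),t-.069*z+e*y)
E
```

```text
-0.0255 [216. 422.] [188. 362.]
-0.012 [230. 411.] [203. 351.]
0.012 [254. 391.] [228. 331.]
0.0255 [268. 380.] [242. 320.]
body [109. 397.] [139. 420.] [0.44064  0.252    0.139918]
body [300. 249.] [333. 268.] [0.609918 0.252    0.19492 ]
```

The fingers project where they appear in the picture, at (222,416) and (262,385). The bar centre is at about (247,466), so bar x is roughly 0.547. I descend onto it gently.

Call:
{"op": "apply_moves", "data": {
  "plan": "0 -0.11 0.36 0 0 0 -0.45;0 -0.11 0.36 0 0 0 -0.45;0 -0.11 0.36 0 0 0 -0.45;0 -0.11 0.36 0 0 0 -0.45;0 0 0 0 0 0 -0.45"
}}

```text
clock: 23.18
eef_pos: [0.5457, 0.2521, 0.0393]
tcp_rot: [2.829, 0.001, 1.571]
force: [-0.1, -0.6, -0.6]
opening: 0.275
grasp_force: 0.0
```

Call:
{"op": "apply_moves", "data": {
  "plan": "0 -0.06 0.18 0 0 0 -0.45;0 -0.05 0.18 0 0 0 -0.45;0 0 0 0 0 0 -0.45;0 0 0 0 0 0 -0.45"
}}

```text
clock: 23.52
eef_pos: [0.5473, 0.2523, 0.0258]
tcp_rot: [2.827, -0.0, 1.571]
force: [-0.2, 0.1, 0.6]
opening: 0.274
grasp_force: 0.0
```

Call:
{"op": "apply_moves", "data": {
  "plan": "0 0 0 0 0 0 -1;0 0 0 0 0 0 -1;0 0 0 0 0 0 -1;0 0 0 0 0 0 -1;0 0 0 0 0 0 -1",
  "squeeze": 30
}}

```text
clock: 23.93
eef_pos: [0.5472, 0.2524, 0.0259]
tcp_rot: [2.827, -0.0, 1.571]
force: [-4.0, -0.2, 4.7]
opening: 0.115
grasp_force: 30.0
```

Call:
{"op": "apply_moves", "data": {
  "plan": "0 -0.1 -0.03 0 0 0 -1;0 -0.2 -0.065 0 0 0 -1;0 -0.285 -0.093 0 0 0 -1;0 -0.285 -0.093 0 0 0 -1;0 -0.285 -0.093 0 0 0 -1"
}}

```text
clock: 24.35
eef_pos: [0.4986, 0.2522, 0.026]
tcp_rot: [2.825, -0.0, 1.571]
force: [3.6, 0.1, 1.4]
opening: 0.119
grasp_force: 30.0
```

Call:
{"op": "apply_moves", "data": {
  "plan": "0 -0.285 -0.093 0 0 0 -1;0 -0.285 -0.093 0 0 0 -1;0 -0.285 -0.093 0 0 0 -1;0 -0.285 -0.093 0 0 0 -1;0 -0.285 -0.093 0 0 0 -1"
}}

```text
clock: 24.77
eef_pos: [0.4385, 0.2521, 0.0259]
tcp_rot: [2.825, -0.0, 1.571]
force: [2.8, 0.1, 1.2]
opening: 0.116
grasp_force: 30.0
```

Call:
{"op": "apply_moves", "data": {
  "plan": "0 -0.285 -0.093 0 0 0 -1;0 -0.285 -0.093 0 0 0 -1;0 -0.2 -0.065 0 0 0 -1;0 -0.17 -0.055 0 0 0 -1;0 0 0 0 0 0 -1"
}}

```text
clock: 25.18
eef_pos: [0.3982, 0.252, 0.0259]
tcp_rot: [2.827, 0.001, 1.571]
force: [-1.4, -3.5, 5.5]
opening: 0.117
grasp_force: 30.0
```

Call:
{"op": "apply_moves", "data": {
  "plan": "0 0 0 0 0 0 -1;0 0 0 0 0 0 -0.7;0 0 0 0 0 0 -0.45;0 0 0 0 0 0 -0.45;0 0 0 0 0 0 -0.45"
}}

```text
clock: 25.6
eef_pos: [0.3988, 0.2521, 0.0248]
tcp_rot: [2.828, 0.0, 1.571]
force: [-0.4, -0.3, -0.1]
opening: 0.271
grasp_force: 0.0
```

Call:
{"op": "apply_moves", "data": {
  "plan": "0 0.15 -0.47 0 0 0 -0.45;0 0.3 -0.95 0 0 0 -0.45;0 0.3 -0.95 0 0 0 0.5;0 0.3 -0.95 0 0 0 1;0 0.3 -0.95 0 0 0 1"
}}

```text
clock: 26.02
eef_pos: [0.3973, 0.252, 0.206]
tcp_rot: [2.828, 0.0, 1.571]
force: [0.2, 1.2, 0.3]
opening: 0.463
grasp_force: 0.0
```

Call:
{"op": "apply_moves", "data": {
  "plan": "0 0.3 -0.95 0 0 0 1;0 0 0 1 0 0 1;0 0 0 1 0 0 1;0 0 0 1 0 0 1;0 0 0 0 0 0 1"
}}

```text
clock: 26.43
eef_pos: [0.3992, 0.2519, 0.242]
tcp_rot: [-3.134, 0.002, 1.568]
force: [0.0, -0.6, -2.0]
opening: 0.839
grasp_force: 0.0
```

```bash
python3 - <<'E'
from h import *
import cv2
b=cams.grab_frame("side")[60:200,120:280,::-1];a=cams.grab_frame("top")[150:250,130:240,::-1]
o=np.zeros((420,800,3),np.uint8);o[:350,:400]=cv2.resize(b,(400,350),interpolation=2);o[:364,400:]=cv2.resize(a,(400,364),interpolation=2);cv2.imwrite("pics/c5.png",o)
print(r.read_state()["eef_pos"],r.read_state()["tcp_rot"])
E
```

```text
[0.39818132 0.25191366 0.24299392] [-3.14112565e+00  1.50343618e-03  1.56918452e+00]
```

View pics/c5.png

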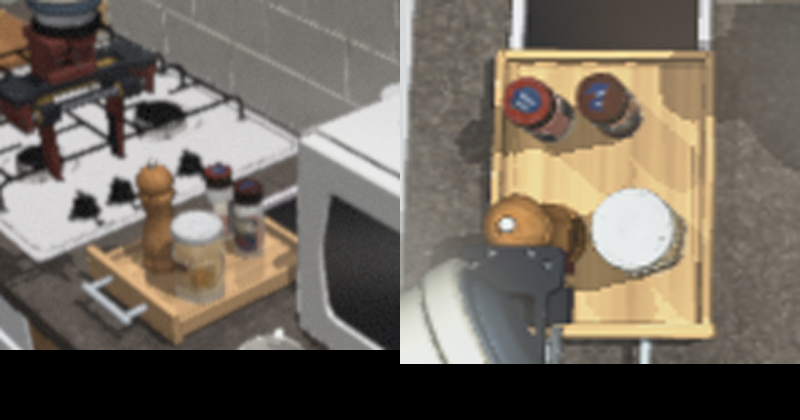

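The shelf is out with the mill and honey both upright. The knob is at (508,225) in the top view and (155,162) in the side view.

```bash
python3 - <<'E'
from h import *
print(pt("top",130+108*.275-.3,150+225*.2747-.3,.179),pt("side",182,124.8,.179))
E
```

```text
[0.51225425 0.29558444 0.179     ] [0.51726448 0.28765338 0.179     ]
```

Call:
{"op": "apply_moves", "data": {
  "plan": "0 0 0.4 0 0 0 1;0.25 0.6 0.5 0 0 0 1;0.3 0.8 0 0 0 0 1;0.3 0.8 0 0 0 0 1;0.25 0.67 0 0 0 0 1"
}}

```text
clock: 26.95
eef_pos: [0.5126, 0.2971, 0.2086]
tcp_rot: [3.138, -0.0, 1.572]
force: [1.0, -0.6, 1.5]
opening: 1.002
grasp_force: 0.0
```

Call:
{"op": "apply_moves", "data": {
  "plan": "0 0 0 0 0 0 1;0 0 0 0 0 0 1;0 0 0 0 0 0 1"
}}

```text
clock: 27.2
eef_pos: [0.5111, 0.2964, 0.2091]
tcp_rot: [3.14, -0.0, 1.572]
force: [-0.7, 0.8, -0.3]
opening: 0.998
grasp_force: 0.0
```

Call:
{"op": "apply_moves", "data": {
  "plan": "0 0.05 0.5 0 0 0 1;0 0 0.6 0 0 0 1;0 0 0.4 0 0 0 1;0 0 0.26 0 0 0 1;0 0 0 0 0 0 1"
}}

```text
clock: 27.62
eef_pos: [0.5123, 0.2957, 0.1364]
tcp_rot: [-3.14, 0.001, 1.571]
force: [-0.4, -0.1, -0.8]
opening: 1.0
grasp_force: 0.0
```

Call:
{"op": "apply_moves", "data": {
  "plan": "0 0 0 0 0 0 -1;0 0 0 0 0 0 -1;0 0 0 0 0 0 -1;0 0 0 0 0 0 -1;0 0 0 0 0 0 -1",
  "squeeze": 45
}}

```text
clock: 28.03
eef_pos: [0.5146, 0.2964, 0.139]
tcp_rot: [3.14, -0.001, 1.571]
force: [-0.4, -0.5, -0.5]
opening: 0.658
grasp_force: 0.0
```

Call:
{"op": "apply_moves", "data": {
  "plan": "0 0 0 0 0 0 -1;0 0 0 0 0 0 -1;0 0 0 0 0 0 -1;0 0 0 0 0 0 -1"
}}

```text
clock: 28.37
eef_pos: [0.5144, 0.2962, 0.1383]
tcp_rot: [3.141, -0.0, 1.571]
force: [0.4, 0.1, 1.3]
opening: 0.533
grasp_force: 44.9
```

Call:
{"op": "apply_moves", "data": {
  "plan": "0 0 -0.2 0 0 0 -1;0 0 -0.4 0 0 0 -1;0 0 -0.6 0 0 0 -1;0 -0.3 -0.6 0 0 0 -1;0 -0.5 -0.4 0 0 0 -1"
}}

```text
clock: 28.78
eef_pos: [0.4829, 0.2959, 0.2278]
tcp_rot: [3.141, -0.0, 1.569]
force: [0.2, 1.0, -1.1]
opening: 0.535
grasp_force: 44.8
```

Call:
{"op": "apply_moves", "data": {
  "plan": "-0.15 -0.08 -0.22 0 0 0 -1;-0.3 -0.08 -0.22 0 0 0 -1;-0.45 -0.08 -0.22 0 0 0 -1;-0.6 -0.08 -0.22 0 0 0 -1;-0.7 -0.08 -0.22 0 0 0 -1"
}}

```text
clock: 29.2
eef_pos: [0.4659, 0.2069, 0.2693]
tcp_rot: [-3.14, 0.001, 1.572]
force: [-0.0, -0.3, -2.6]
opening: 0.535
grasp_force: 44.8
```

Call:
{"op": "apply_moves", "data": {
  "plan": "-0.8 -0.08 0 0 0 0 -1;-0.8 -0.08 0 0 0 0 -1;-0.8 -0.08 0 0 0 0 -1;-0.8 -0.08 0 0 0 0 -1;-0.8 -0.08 0 0 0 0 -1"
}}

```text
clock: 29.62
eef_pos: [0.4495, 0.0458, 0.2692]
tcp_rot: [-3.14, 0.001, 1.57]
force: [-0.1, -1.1, -1.6]
opening: 0.537
grasp_force: 44.8
```

Call:
{"op": "apply_moves", "data": {
  "plan": "-0.8 -0.08 0 0 0 0 -1;-0.8 0 0 0 0 0 -1;-0.7 0 0 0 0 0 -1;-0.6 0 0 0 0 0 -1;-0.45 0 0 0 0 0 -1"
}}

```text
clock: 30.03
eef_pos: [0.4461, -0.0888, 0.2692]
tcp_rot: [-3.14, 0.001, 1.568]
force: [0.6, 0.1, -1.8]
opening: 0.533
grasp_force: 44.8
```

Call:
{"op": "apply_moves", "data": {
  "plan": "-0.3 0 0 0 0 0 -1;-0.2 0 0 0 0 0 -1;-0.2 0 0 0 0 0 -1;0 0 0 0 0 0 -1;0 0 0 0 0 0 -1"
}}

```text
clock: 30.45
eef_pos: [0.4469, -0.1139, 0.2697]
tcp_rot: [-3.141, -0.0, 1.57]
force: [0.7, 0.9, -1.4]
opening: 0.536
grasp_force: 44.8
```

```bash
python3 - <<'E'
from h import *
import cv2
b=cams.grab_frame("side")[100:320,130:360,::-1]
cv2.imwrite("pics/c6.png",cv2.resize(b,None,fx=2.6,fy=2.6))
E
```

```text
(no output)
```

View pics/c6.png

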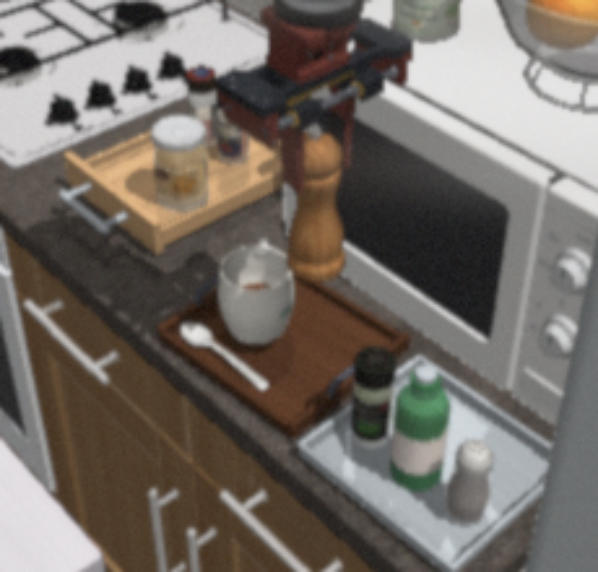

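The mill hangs upright over the free part of the tray, at (320,200). I lower it.

Call:
{"op": "apply_moves", "data": {
  "plan": "0 0 0.3 0 0 0 -1;0 0 0.6 0 0 0 -1;0 0 0.8 0 0 0 -1;0 0 0.7 0 0 0 -1;0 0 0.5 0 0 0 -1"
}}

```text
clock: 30.92
eef_pos: [0.4463, -0.1126, 0.1512]
tcp_rot: [-3.139, -0.001, 1.572]
force: [0.3, -0.3, -2.2]
opening: 0.534
grasp_force: 44.8
```

Call:
{"op": "apply_moves", "data": {
  "plan": "0 0 0.3 0 0 0 -1;0 0 0.2 0 0 0 -1;0 0 0.1 0 0 0 -1;0 0 0 0 0 0 -1;0 0 0 0 0 0 -1"
}}

```text
clock: 31.33
eef_pos: [0.4476, -0.1138, 0.1313]
tcp_rot: [3.14, 0.001, 1.571]
force: [-0.2, 0.5, -1.6]
opening: 0.532
grasp_force: 44.8
```

Call:
{"op": "apply_moves", "data": {
  "plan": "0 0 0.08 0 0 0 -1;0 0 0.05 0 0 0 -1;0 0 0 0 0 0 -1;0 0 0 0 0 0 -1"
}}

```text
clock: 31.67
eef_pos: [0.447, -0.1139, 0.125]
tcp_rot: [3.141, 0.0, 1.571]
force: [0.1, 0.7, -2.1]
opening: 0.533
grasp_force: 44.8
```

Call:
{"op": "apply_moves", "data": {
  "plan": "0 0 0.04 0 0 0 -1;0 0 0 0 0 0 -1;0 0 0 0 0 0 -1"
}}

```text
clock: 31.92
eef_pos: [0.4473, -0.114, 0.1242]
tcp_rot: [3.14, 0.001, 1.571]
force: [-1.1, 1.0, 5.1]
opening: 0.534
grasp_force: 44.9
```

Call:
{"op": "apply_moves", "data": {
  "plan": "0 0 0 0 0 0 0.2;0 0 0 0 0 0 0.4;0 0 0 0 0 0 0.7;0 0 0 0 0 0 1;0 0 0 0 0 0 1"
}}

```text
clock: 32.33
eef_pos: [0.4469, -0.1137, 0.1229]
tcp_rot: [-3.141, -0.0, 1.571]
force: [-0.3, -0.1, -0.7]
opening: 0.865
grasp_force: 0.0
```

Call:
{"op": "apply_moves", "data": {
  "plan": "0 0 -0.3 0 0 0 1;0 0 -0.6 0 0 0 1;0 0 -0.8 0 0 0 1;0 0 -0.8 0 0 0 1;0 0 0 0 0 0 1"
}}

```text
clock: 32.75
eef_pos: [0.4488, -0.1144, 0.2314]
tcp_rot: [3.131, 0.004, 1.571]
force: [0.7, 0.3, 0.5]
opening: 1.003
grasp_force: 0.0
```

Call:
{"op": "apply_moves", "data": {
  "plan": "0.92 -0.12 0 0 0 0 1;0.92 -0.12 0 0 0 0 1;0.92 -0.12 0 0 0 0 1;0.92 -0.12 0 0 0 0 0.5;0.92 -0.12 0 0 0 0 0"
}}

```text
clock: 33.17
eef_pos: [0.4225, 0.0717, 0.2239]
tcp_rot: [3.141, -0.0, 1.57]
force: [0.4, -0.2, -1.4]
opening: 0.888
grasp_force: 0.0
```

Call:
{"op": "apply_moves", "data": {
  "plan": "0.92 -0.12 0 0 0 0 -0.45;0.92 -0.12 0 0 0 0 -0.45;0.92 -0.12 0 0 0 0 -0.45;0.92 -0.12 0 0 0 0 -0.45;0.87 -0.12 0 0 0 0 -0.45"
}}

```text
clock: 33.58
eef_pos: [0.3983, 0.2542, 0.2238]
tcp_rot: [3.141, -0.001, 1.571]
force: [0.6, 0.2, 0.0]
opening: 0.51
grasp_force: 0.0
```

Call:
{"op": "apply_moves", "data": {
  "plan": "0 0 0 -1 0 0 -0.45;0 0 0 -1 0 0 -0.45;0 0 0 -1 0 0 -0.45;0 0 0 0 0 0 -0.45;0 0 0 0 0 0 -0.45"
}}

```text
clock: 34.0
eef_pos: [0.3978, 0.2526, 0.2236]
tcp_rot: [2.828, -0.001, 1.573]
force: [-0.9, 0.3, 0.5]
opening: 0.273
grasp_force: 0.0
```

```bash
python3 - <<'E'
from h import *
import cv2
print(r.read_state()["eef_pos"],r.read_state()["tcp_rot"])
b=cams.grab_frame("side")[80:320,110:360,::-1]
cv2.imwrite("pics/c7.png",cv2.resize(b,None,fx=2.4,fy=2.4))
E
```

```text
[0.39784036 0.25257666 0.22361508] [ 2.82846273e+00 -6.12472259e-04  1.57292843e+00]
```

View pics/c7.png

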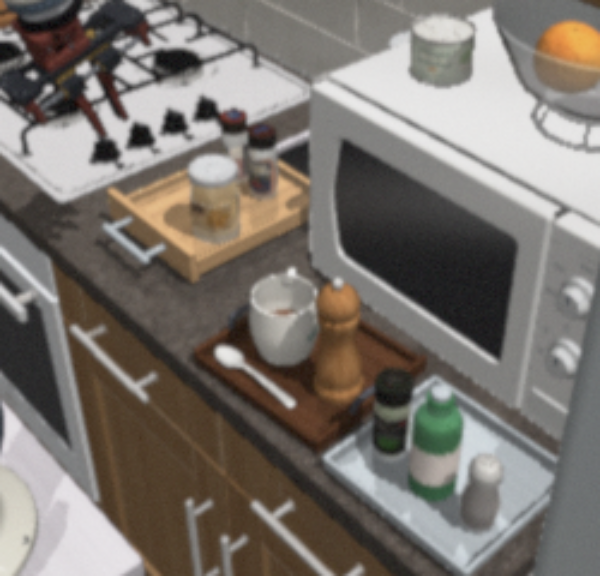

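The mill stands upright on the tray, the mug has not moved, and the three are on the pan. Now I grip the handle again and push the shelf home.

Call:
{"op": "apply_moves", "data": {
  "plan": "0 -0.15 0.47 0 0 0 -0.45;0 -0.3 0.95 0 0 0 -0.45;0 -0.3 0.95 0 0 0 -0.45;0 -0.3 0.95 0 0 0 -0.45;0 -0.25 0.8 0 0 0 -0.45"
}}

```text
clock: 34.47
eef_pos: [0.401, 0.2515, 0.0492]
tcp_rot: [2.83, 0.0, 1.568]
force: [-23.4, -13.3, 35.0]
opening: 0.274
grasp_force: 16.5
```

Call:
{"op": "apply_moves", "data": {
  "plan": "0 -0.12 0.4 0 0 0 -0.45;0 -0.06 0.2 0 0 0 -0.45;0 0 0 0 0 0 -0.45;0 0 0 0 0 0 -0.45"
}}

```text
clock: 34.8
eef_pos: [0.4019, 0.2521, 0.0263]
tcp_rot: [2.828, -0.0, 1.569]
force: [-0.4, -0.3, -0.3]
opening: 0.277
grasp_force: 0.0
```

Call:
{"op": "apply_moves", "data": {
  "plan": "0 0 0 0 0 0 -1;0 0 0 0 0 0 -1;0 0 0 0 0 0 -1;0 0 0 0 0 0 -1;0 0 0 0 0 0 -1",
  "squeeze": 30
}}

```text
clock: 35.22
eef_pos: [0.4025, 0.2529, 0.0279]
tcp_rot: [2.823, -0.002, 1.571]
force: [2.0, -1.7, 5.9]
opening: 0.114
grasp_force: 30.0
```

Call:
{"op": "apply_moves", "data": {
  "plan": "0 0.1 0.03 0 0 0 -1;0 0.2 0.065 0 0 0 -1;0 0.285 0.093 0 0 0 -1;0 0.285 0.093 0 0 0 -1;0 0.285 0.093 0 0 0 -1"
}}

```text
clock: 35.63
eef_pos: [0.4509, 0.253, 0.0279]
tcp_rot: [2.825, -0.002, 1.571]
force: [-3.2, -0.1, 8.8]
opening: 0.118
grasp_force: 30.0
```

Call:
{"op": "apply_moves", "data": {
  "plan": "0 0.285 0.093 0 0 0 -1;0 0.285 0.093 0 0 0 -1;0 0.285 0.093 0 0 0 -1;0 0.285 0.093 0 0 0 -1;0 0.285 0.093 0 0 0 -1"
}}

```text
clock: 36.05
eef_pos: [0.511, 0.2532, 0.0279]
tcp_rot: [2.825, -0.002, 1.571]
force: [-3.2, 1.1, 8.6]
opening: 0.114
grasp_force: 30.0
```

Call:
{"op": "apply_moves", "data": {
  "plan": "0 0.285 0.093 0 0 0 -1;0 0.285 0.093 0 0 0 -1;0 0.15 0.05 0 0 0 -1;0 0.1 0.03 0 0 0 -1;0 0 0 0 0 0 -1"
}}

```text
clock: 36.47
eef_pos: [0.5461, 0.2533, 0.028]
tcp_rot: [2.823, -0.003, 1.571]
force: [0.6, 1.6, 5.5]
opening: 0.117
grasp_force: 30.0
```

Call:
{"op": "apply_moves", "data": {
  "plan": "0 0 0 0 0 0 -1;0 0 0 0 0 0 -1"
}}

```text
clock: 36.63
eef_pos: [0.5457, 0.2533, 0.028]
tcp_rot: [2.823, -0.002, 1.571]
force: [1.4, 1.8, 5.6]
opening: 0.115
grasp_force: 30.0
```

Call:
{"op": "apply_moves", "data": {
  "plan": "0 0.04 0.013 0 0 0 -1;0 0.04 0.013 0 0 0 -1;0 0.02 0.006 0 0 0 -1;0 0 0 0 0 0 -1;0 0 0 0 0 0 -1"
}}

```text
clock: 37.05
eef_pos: [0.5466, 0.2533, 0.0279]
tcp_rot: [2.83, -0.001, 1.571]
force: [-17.4, -1.8, 18.9]
opening: 0.119
grasp_force: 30.0
```

Call:
{"op": "apply_moves", "data": {
  "plan": "0 -0.05 -0.02 0 0 0 -0.7;0 0 0 0 0 0 -0.45;0 0 0 0 0 0 -0.45;0 0 0 0 0 0 -0.45"
}}

```text
clock: 37.38
eef_pos: [0.5458, 0.2521, 0.0249]
tcp_rot: [2.828, 0.0, 1.571]
force: [-1.3, 0.5, 0.5]
opening: 0.275
grasp_force: 0.0
```

Call:
{"op": "apply_moves", "data": {
  "plan": "0 0.15 -0.47 0 0 0 -0.45;0 0.3 -0.95 0 0 0 -0.45;0 0.3 -0.95 0 0 0 -0.45;0 0.3 -0.95 0 0 0 -0.45;0 0.3 -0.95 0 0 0 -0.45"
}}

```text
clock: 37.8
eef_pos: [0.5443, 0.2519, 0.2057]
tcp_rot: [2.829, 0.0, 1.571]
force: [-0.3, 0.4, 0.4]
opening: 0.278
grasp_force: 0.0
```

Call:
{"op": "apply_moves", "data": {
  "plan": "0 -0.4 -0.95 0 0 0 1;0 -0.7 -0.23 0 0 0 1;0 -0.7 -0.23 0 0 0 1;0 -0.7 -0.23 0 0 0 1;0 -0.6 -0.2 0 0 0 1"
}}

```text
clock: 38.22
eef_pos: [0.4025, 0.2519, 0.236]
tcp_rot: [2.828, 0.0, 1.57]
force: [-1.1, 0.6, 0.1]
opening: 0.61
grasp_force: 0.0
```

Call:
{"op": "apply_moves", "data": {
  "plan": "0 0 0 1 0 0 1;0 0 0 1 0 0 1;0 0 0 1 0 0 1;0 0 0 0 0 0 1;0 0 0 0 0 0 1"
}}

```text
clock: 38.63
eef_pos: [0.405, 0.2518, 0.2347]
tcp_rot: [-3.141, 0.002, 1.569]
force: [1.3, 0.5, -0.1]
opening: 0.985
grasp_force: 0.0
```

```bash
python3 - <<'E'
from h import *
import cv2
print(r.read_state()["eef_pos"],r.read_state()["tcp_rot"])
im=cams.grab_frame("top")[:,:,::-1];cv2.imwrite("pics/c8.png",cv2.resize(im[145:245,135:235],None,fx=6,fy=6,interpolation=2))
E
```

```text
[0.4049758  0.25176306 0.23472829] [-3.14053547e+00  1.72677151e-03  1.56880093e+00]
```

View pics/c8.png

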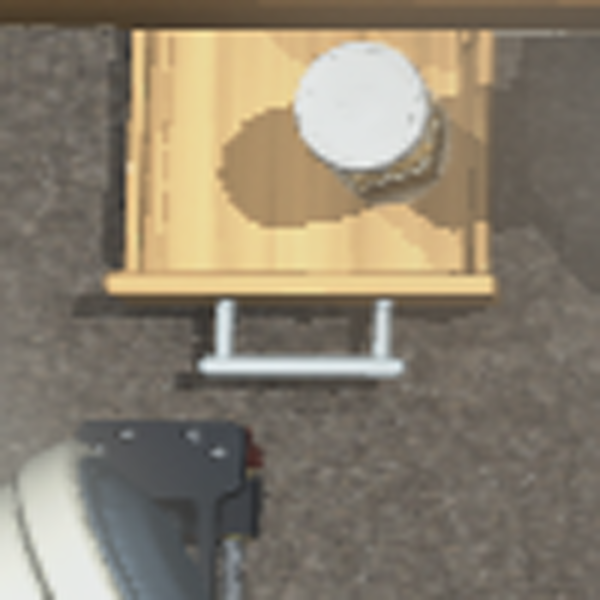

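The shelf is home, with the bar at (301,366) as at the start and the honey lid unmoved at (362,104). Next I fetch the spice jar.

Call:
{"op": "apply_moves", "data": {
  "plan": "-0.6 0.05 0 0 0 0 1;-1 0.05 0 0 0 0 1;-1 0.05 0 0 0 0 1;-1 0.05 0 0 0 0 1;-1 0.05 0 0 0 0 1"
}}

```text
clock: 39.1
eef_pos: [0.4132, 0.067, 0.2368]
tcp_rot: [3.137, 0.001, 1.573]
force: [1.4, 0.4, 0.5]
opening: 1.001
grasp_force: 0.0
```

Call:
{"op": "apply_moves", "data": {
  "plan": "-1 0.05 0 0 0 0 1;-1 0.05 0 0 0 0 1;-1 0.05 0 0 0 0 1;-1 0.05 0 0 0 0 1;-1 0.05 0 0 0 0 1"
}}

```text
clock: 39.52
eef_pos: [0.4233, -0.1333, 0.2372]
tcp_rot: [3.138, 0.003, 1.571]
force: [0.9, 0.5, 0.2]
opening: 0.998
grasp_force: 0.0
```

Call:
{"op": "apply_moves", "data": {
  "plan": "-1 0.05 0 0 0 0 1;-0.75 0.05 0 0 0 0 1;-0.5 0.03 0 0 0 0 1;0 0 0 0 0 0 1;0 0 0 0 0 0 1"
}}

```text
clock: 39.93
eef_pos: [0.4288, -0.2218, 0.2366]
tcp_rot: [3.14, 0.001, 1.569]
force: [-0.4, 0.5, 0.5]
opening: 0.998
grasp_force: 0.0
```

Call:
{"op": "apply_moves", "data": {
  "plan": "0 0 0 0 0 0 1;0 0 0.5 0 0 0 1;0 0 1 0 0 0 1;0 0 0.5 0 0 0 1;0 0 0 0 0 0 1"
}}

```text
clock: 40.35
eef_pos: [0.4274, -0.219, 0.1513]
tcp_rot: [-3.135, -0.004, 1.573]
force: [-1.0, 0.1, -0.8]
opening: 0.999
grasp_force: 0.0
```

Call:
{"op": "apply_moves", "data": {
  "plan": "0 0 0.6 0 0 0 1;0 0 0.8 0 0 0 1;0 0 0.6 0 0 0 1;0 0 0.4 0 0 0 1;0 0 0 0 0 0 1"
}}

```text
clock: 40.77
eef_pos: [0.4282, -0.22, 0.0582]
tcp_rot: [-3.138, -0.002, 1.572]
force: [-0.9, 0.3, -0.1]
opening: 1.002
grasp_force: 0.0
```

Call:
{"op": "apply_moves", "data": {
  "plan": "0 0 0 0 0 0 -1;0 0 0 0 0 0 -1;0 0 0 0 0 0 -1;0 0 0 0 0 0 -1;0 0 0 0 0 0 -1",
  "squeeze": 20
}}

```text
clock: 41.18
eef_pos: [0.4298, -0.2221, 0.0617]
tcp_rot: [3.14, 0.001, 1.571]
force: [-0.5, -0.4, -0.9]
opening: 0.66
grasp_force: 0.0
```

Call:
{"op": "apply_moves", "data": {
  "plan": "0 0 0 0 0 0 -1;0 0 0 0 0 0 -1;0 0 0 0 0 0 -1;0 0 0 0 0 0 -1;0 0 0 0 0 0 -1"
}}

```text
clock: 41.6
eef_pos: [0.4292, -0.2219, 0.0604]
tcp_rot: [3.141, 0.0, 1.571]
force: [-0.4, -0.9, 1.4]
opening: 0.461
grasp_force: 20.0
```

Call:
{"op": "apply_moves", "data": {
  "plan": "0 0 -0.4 0 0 0 -1;0 0 -0.9 0 0 0 -1;0 0 -1 0 0 0 -1;0 0 -1 0 0 0 -1;0 0 -1 0 0 0 -1"
}}

```text
clock: 42.02
eef_pos: [0.4287, -0.2215, 0.2335]
tcp_rot: [-3.141, -0.001, 1.571]
force: [0.2, 0.7, -0.7]
opening: 0.46
grasp_force: 20.0
```

Call:
{"op": "apply_moves", "data": {
  "plan": "0 0 -0.7 0 0 0 -1;0 0 0 0 0 0 -1;0 0 0 0 0 0 -1"
}}

```text
clock: 42.27
eef_pos: [0.4297, -0.2222, 0.2618]
tcp_rot: [3.139, 0.002, 1.571]
force: [0.5, 0.2, -1.3]
opening: 0.465
grasp_force: 20.0
```

Call:
{"op": "apply_moves", "data": {
  "plan": "0.5 0 0 0 0 0 -1;0.9 0 0 0 0 0 -1;1 0 0 0 0 0 -1;1 0 0 0 0 0 -1;1 0.1 0 0 0 0 -1"
}}

```text
clock: 42.68
eef_pos: [0.4319, -0.0443, 0.2575]
tcp_rot: [-3.137, -0.001, 1.569]
force: [0.8, 0.3, -1.4]
opening: 0.463
grasp_force: 20.0
```

Call:
{"op": "apply_moves", "data": {
  "plan": "1 0.1 0 0 0 0 -1;1 0.1 0 0 0 0 -1;1 0.1 0 0 0 0 -1;1 0.1 0 0 0 0 -1;1 0.1 0 0 0 0 -1"
}}

```text
clock: 43.1
eef_pos: [0.4522, 0.1561, 0.2573]
tcp_rot: [-3.138, 0.001, 1.571]
force: [1.3, -0.3, -1.4]
opening: 0.462
grasp_force: 20.0
```

Call:
{"op": "apply_moves", "data": {
  "plan": "1 0.1 0 0 0 0 -1;1 0.1 0 0 0 0 -1;1 0.1 0 0 0 0 -1;0.8 0.04 0 0 0 0 -1;0.5 0 0 0 0 0 -1"
}}

```text
clock: 43.52
eef_pos: [0.4656, 0.3291, 0.256]
tcp_rot: [-3.136, 0.002, 1.573]
force: [1.1, 0.3, -0.8]
opening: 0.462
grasp_force: 20.0
```

Call:
{"op": "apply_moves", "data": {
  "plan": "0 0 0 0 0 0 -1;0 0 0 0 0 0 -1;0 0 0.5 0 0 0 -1;0 0 1 0 0 0 -1;0 0 1 0 0 0 -1"
}}

```text
clock: 43.93
eef_pos: [0.4675, 0.3251, 0.16]
tcp_rot: [3.139, -0.001, 1.569]
force: [-0.0, -0.2, -1.3]
opening: 0.458
grasp_force: 20.0
```

Call:
{"op": "apply_moves", "data": {
  "plan": "0 0 1 0 0 0 -1;0 0 0.8 0 0 0 -1;0 0 0.4 0 0 0 -1;0 0 0.2 0 0 0 -1;0 0 0 0 0 0 -1"
}}

```text
clock: 44.35
eef_pos: [0.4656, 0.3241, 0.0612]
tcp_rot: [-3.137, 0.003, 1.569]
force: [0.4, -0.6, -1.0]
opening: 0.462
grasp_force: 20.0
```

Call:
{"op": "apply_moves", "data": {
  "plan": "0 0 0 0 0 0 -1;0 0 0 0 0 0 -1"
}}

```text
clock: 44.52
eef_pos: [0.4679, 0.3263, 0.0664]
tcp_rot: [3.139, -0.002, 1.57]
force: [0.7, 0.2, 0.3]
opening: 0.459
grasp_force: 20.0
```

Call:
{"op": "apply_moves", "data": {
  "plan": "0 0 0.1 0 0 0 -1;0 0 0.06 0 0 0 -1;0 0 0 0 0 0 -1;0 0 0 0 0 0 -1;0 0 0 0 0 0 -1"
}}

```text
clock: 44.93
eef_pos: [0.4668, 0.3263, 0.0581]
tcp_rot: [3.141, -0.0, 1.571]
force: [0.1, -0.4, -0.7]
opening: 0.464
grasp_force: 20.0
```

Call:
{"op": "apply_moves", "data": {
  "plan": "0 0 0 0 0 0 0.2;0 0 0 0 0 0 0.4;0 0 0 0 0 0 0.8;0 0 0 0 0 0 0.8;0 0 0 0 0 0 0.9"
}}

```text
clock: 45.35
eef_pos: [0.4669, 0.3262, 0.058]
tcp_rot: [3.141, -0.0, 1.571]
force: [-0.2, -0.3, -0.1]
opening: 0.803
grasp_force: 0.0
```

Call:
{"op": "apply_moves", "data": {
  "plan": "0 0 -0.4 0 0 0 1;0 0 -0.9 0 0 0 1;0 0 -1 0 0 0 1;0 0 -1 0 0 0 1;0 0 -1 0 0 0 1"
}}

```text
clock: 45.77
eef_pos: [0.4665, 0.326, 0.2317]
tcp_rot: [-3.141, 0.0, 1.571]
force: [0.5, 0.1, -0.5]
opening: 0.998
grasp_force: 0.0
```

Call:
{"op": "apply_moves", "data": {
  "plan": "-0.6 -0.05 0 0 0 0 1;-1 -0.05 0 0 0 0 1;-1 -0.05 0 0 0 0 1;-1 -0.05 0 0 0 0 1;-1 -0.1 0 0 0 0 1"
}}

```text
clock: 46.18
eef_pos: [0.4545, 0.1407, 0.23]
tcp_rot: [3.141, 0.0, 1.572]
force: [0.5, -0.7, -0.2]
opening: 1.001
grasp_force: 0.0
```

Call:
{"op": "apply_moves", "data": {
  "plan": "-1 -0.1 0 0 0 0 1;-1 -0.1 0 0 0 0 1;-1 -0.1 0 0 0 0 1;-1 -0.1 0 0 0 0 1;-1 -0.1 0 0 0 0 1"
}}

```text
clock: 46.6
eef_pos: [0.4342, -0.0595, 0.2303]
tcp_rot: [3.14, 0.0, 1.571]
force: [1.6, 0.2, -0.3]
opening: 0.995
grasp_force: 0.0
```

Call:
{"op": "apply_moves", "data": {
  "plan": "-1 -0.1 0 0 0 0 1;-1 -0.05 0 0 0 0 1;-1 0 0 0 0 0 1;-1 0 0 0 0 0 1;-1 0 0 0 0 0 1"
}}

```text
clock: 47.02
eef_pos: [0.4283, -0.2599, 0.2302]
tcp_rot: [3.141, 0.0, 1.57]
force: [-0.3, -0.2, 1.0]
opening: 0.995
grasp_force: 0.0
```

Call:
{"op": "apply_moves", "data": {
  "plan": "-0.7 0 0 0 0 0 1;0 0 0 0 0 0 1;0 0 0 0 0 0 1;0 0 0 0 0 0 1"
}}

```text
clock: 47.35
eef_pos: [0.4288, -0.2853, 0.2299]
tcp_rot: [3.142, -0.001, 1.571]
force: [0.0, 0.8, -0.7]
opening: 1.002
grasp_force: 0.0
```

Call:
{"op": "apply_moves", "data": {
  "plan": "0 0 0.6 0 0 0 1;0 0 1 0 0 0 1;0 0 1 0 0 0 1;0 0 0.7 0 0 0 1;0 0 0.36 0 0 0 1"
}}

```text
clock: 47.77
eef_pos: [0.4275, -0.2827, 0.0791]
tcp_rot: [-3.137, -0.004, 1.573]
force: [0.0, 0.8, 0.4]
opening: 0.999
grasp_force: 0.0
```

Call:
{"op": "apply_moves", "data": {
  "plan": "0 0 0 0 0 0 1;0 0 0 0 0 0 -1;0 0 0 0 0 0 -1;0 0 0 0 0 0 -1;0 0 0 0 0 0 -1",
  "squeeze": 35
}}

```text
clock: 48.18
eef_pos: [0.4297, -0.2862, 0.0856]
tcp_rot: [3.139, 0.002, 1.571]
force: [-0.4, 0.5, -1.0]
opening: 0.738
grasp_force: 0.0
```

Call:
{"op": "apply_moves", "data": {
  "plan": "0 0 0 0 0 0 -1;0 0 0 0 0 0 -1;0 0 0 0 0 0 -1;0 0 0 0 0 0 -1"
}}

```text
clock: 48.52
eef_pos: [0.4293, -0.2861, 0.0844]
tcp_rot: [3.14, 0.001, 1.571]
force: [0.8, 0.1, 3.6]
opening: 0.587
grasp_force: 35.0
```

Call:
{"op": "apply_moves", "data": {
  "plan": "0 0 -0.3 0 0 0 -1;0 0 -0.8 0 0 0 -1;0 0 -1 0 0 0 -1;0 0 -1 0 0 0 -1;0 0 -1 0 0 0 -1"
}}

```text
clock: 48.93
eef_pos: [0.428, -0.2854, 0.2488]
tcp_rot: [-3.14, -0.001, 1.571]
force: [0.5, -1.1, -2.1]
opening: 0.586
grasp_force: 35.0
```

Call:
{"op": "apply_moves", "data": {
  "plan": "0 0 -0.6 0 0 0 -1;0 0 -0.3 0 0 0 -1;0 0 0 0 0 0 -1;0 0 0 0 0 0 -1"
}}

```text
clock: 49.27
eef_pos: [0.4287, -0.2858, 0.2835]
tcp_rot: [-3.141, 0.0, 1.571]
force: [-0.6, -0.3, -2.5]
opening: 0.582
grasp_force: 35.0
```

Call:
{"op": "apply_moves", "data": {
  "plan": "0.4 0 0 0 0 0 -1;0.8 0 0 0 0 0 -1;1 0 0 0 0 0 -1;1 0 0 0 0 0 -1;1 0.1 0 0 0 0 -1"
}}

```text
clock: 49.68
eef_pos: [0.4315, -0.1163, 0.2809]
tcp_rot: [-3.137, -0.001, 1.569]
force: [1.0, 0.5, -2.7]
opening: 0.584
grasp_force: 35.0
```

Call:
{"op": "apply_moves", "data": {
  "plan": "1 0.1 0 0 0 0 -1;1 0.1 0 0 0 0 -1;1 0.1 0 0 0 0 -1;1 0.1 0 0 0 0 -1;1 0.1 0 0 0 0 -1"
}}

```text
clock: 50.1
eef_pos: [0.4518, 0.0841, 0.281]
tcp_rot: [-3.138, 0.001, 1.571]
force: [1.3, 0.1, -2.5]
opening: 0.583
grasp_force: 35.0
```

Call:
{"op": "apply_moves", "data": {
  "plan": "1 0.1 0 0 0 0 -1;1 0.1 0 0 0 0 -1;0.96 0.1 0 0 0 0 -1;0.7 0.1 0 0 0 0 -1;0.5 0.04 0 0 0 0 -1"
}}

```text
clock: 50.52
eef_pos: [0.4695, 0.2512, 0.28]
tcp_rot: [-3.137, 0.002, 1.573]
force: [-0.3, -0.8, -3.0]
opening: 0.583
grasp_force: 35.0
```

Call:
{"op": "apply_moves", "data": {
  "plan": "0 0 0 0 0 0 -1;0 0 0 0 0 0 -1;0 0 0.5 0 0 0 -1;0 0 1 0 0 0 -1;0 0 1 0 0 0 -1"
}}

```text
clock: 50.93
eef_pos: [0.4709, 0.2474, 0.1832]
tcp_rot: [3.139, -0.001, 1.569]
force: [1.2, 0.6, -2.9]
opening: 0.585
grasp_force: 35.0
```

Call:
{"op": "apply_moves", "data": {
  "plan": "0 0 1 0 0 0 -1;0 0 0.8 0 0 0 -1;0 0 0.4 0 0 0 -1;0 0 0.2 0 0 0 -1;0 0 0 0 0 0 -1"
}}

```text
clock: 51.35
eef_pos: [0.469, 0.2468, 0.0846]
tcp_rot: [-3.137, 0.002, 1.569]
force: [-0.2, 0.0, -2.6]
opening: 0.583
grasp_force: 35.0
```

Call:
{"op": "apply_moves", "data": {
  "plan": "0 0 0 0 0 0 -1;0 0 0 0 0 0 -1;0 0 0 0 0 0 -1"
}}

```text
clock: 51.6
eef_pos: [0.4715, 0.2489, 0.0898]
tcp_rot: [3.138, -0.001, 1.571]
force: [-0.0, -0.4, -2.9]
opening: 0.588
grasp_force: 35.0
```

Call:
{"op": "apply_moves", "data": {
  "plan": "0 0 0.1 0 0 0 -1;0 0 0.05 0 0 0 -1;0 0 0 0 0 0 -1;0 0 0 0 0 0 -1;0 0 0 0 0 0 -1"
}}

```text
clock: 52.02
eef_pos: [0.4703, 0.2486, 0.0815]
tcp_rot: [-3.141, 0.0, 1.571]
force: [0.2, -0.6, -3.4]
opening: 0.587
grasp_force: 35.0
```

Call:
{"op": "apply_moves", "data": {
  "plan": "0 0 0.03 0 0 0 -1;0 0 0 0 0 0 -1;0 0 0 0 0 0 0.3;0 0 0 0 0 0 0.6;0 0 0 0 0 0 0.9"
}}

```text
clock: 52.43
eef_pos: [0.4706, 0.2487, 0.0804]
tcp_rot: [3.141, -0.0, 1.571]
force: [-0.7, 0.5, -0.4]
opening: 0.761
grasp_force: 0.0
```

Call:
{"op": "apply_moves", "data": {
  "plan": "0 0 0 0 0 0 0.9;0 0 -0.7 0 0 0 1;0 0 -1 0 0 0 1;0 0 -1 0 0 0 1;0 0 -1 0 0 0 1"
}}

```text
clock: 52.85
eef_pos: [0.47, 0.2484, 0.2296]
tcp_rot: [-3.141, 0.0, 1.571]
force: [1.1, 0.6, -0.3]
opening: 1.0
grasp_force: 0.0
```

Call:
{"op": "apply_moves", "data": {
  "plan": "-0.5 -0.07 0 0 0 0 1;-1 -0.07 0 0 0 0 1;-1 -0.07 0 0 0 0 1;-1 -0.07 0 0 0 0 1;-1 -0.07 0 0 0 0 1"
}}

```text
clock: 53.27
eef_pos: [0.456, 0.0672, 0.2284]
tcp_rot: [3.141, 0.0, 1.572]
force: [0.9, -1.1, -0.0]
opening: 0.998
grasp_force: 0.0
```

Call:
{"op": "apply_moves", "data": {
  "plan": "-1 -0.07 0 0 0 0 1;-1 -0.07 0 0 0 0 1;-1 -0.07 0 0 0 0 1;-1 -0.07 0 0 0 0 1;-1 -0.07 0 0 0 0 1"
}}

```text
clock: 53.68
eef_pos: [0.4419, -0.1333, 0.2285]
tcp_rot: [3.141, 0.0, 1.571]
force: [1.1, -0.6, 0.7]
opening: 0.998
grasp_force: 0.0
```

Call:
{"op": "apply_moves", "data": {
  "plan": "-1 -0.07 0 0 0 0 1;-1 -0.07 0 0 0 0 1;-1 -0.07 0 0 0 0 1;-1 -0.07 0 0 0 0 1;-1 -0.05 0 0 0 0 1"
}}

```text
clock: 54.1
eef_pos: [0.4286, -0.3335, 0.2283]
tcp_rot: [3.141, 0.0, 1.57]
force: [-0.1, 0.5, 0.4]
opening: 0.999
grasp_force: 0.0
```

Call:
{"op": "apply_moves", "data": {
  "plan": "-0.46 0 0 0 0 0 1;0 0 0 0 0 0 1;0 0 0 0 0 0 1;0 0 0 0 0 0 1"
}}

```text
clock: 54.43
eef_pos: [0.4293, -0.3491, 0.2282]
tcp_rot: [3.142, -0.001, 1.571]
force: [0.4, -0.7, -0.2]
opening: 1.002
grasp_force: 0.0
```

Call:
{"op": "apply_moves", "data": {
  "plan": "0 0 0.6 0 0 0 1;0 0 1 0 0 0 1;0 0 1 0 0 0 1;0 0 1 0 0 0 1;0 0 0.6 0 0 0 1"
}}

```text
clock: 54.85
eef_pos: [0.4283, -0.3467, 0.0561]
tcp_rot: [-3.139, -0.003, 1.573]
force: [-0.6, 0.6, -0.6]
opening: 1.0
grasp_force: 0.0
```

Call:
{"op": "apply_moves", "data": {
  "plan": "0 0 0.33 0 0 0 1;0 0 0 0 0 0 1;0 0 0 0 0 0 1;0 0 0 0 0 0 -1;0 0 0 0 0 0 -1",
  "squeeze": 20
}}

```text
clock: 55.27
eef_pos: [0.4305, -0.3507, 0.0502]
tcp_rot: [3.138, 0.003, 1.571]
force: [0.0, -0.5, 0.1]
opening: 0.89
grasp_force: 0.0
```

Call:
{"op": "apply_moves", "data": {
  "plan": "0 0 0 0 0 0 -1;0 0 0 0 0 0 -1;0 0 0 0 0 0 -1;0 0 0 0 0 0 -1;0 0 0 0 0 0 -1"
}}

```text
clock: 55.68
eef_pos: [0.4292, -0.3499, 0.0473]
tcp_rot: [3.141, 0.0, 1.571]
force: [-0.1, 0.8, -0.2]
opening: 0.508
grasp_force: 0.0
```

Call:
{"op": "apply_moves", "data": {
  "plan": "0 0 0 0 0 0 -1;0 0 0 0 0 0 -1;0 0 0 0 0 0 -1"
}}

```text
clock: 55.93
eef_pos: [0.4292, -0.3499, 0.0471]
tcp_rot: [-3.142, 0.0, 1.571]
force: [0.4, -0.6, 0.2]
opening: 0.459
grasp_force: 19.9
```

Call:
{"op": "apply_moves", "data": {
  "plan": "0 0 -0.4 0 0 0 -1;0 0 -0.9 0 0 0 -1;0 0 -1 0 0 0 -1;0 0 -1 0 0 0 -1;0 0 -1 0 0 0 -1"
}}

```text
clock: 56.35
eef_pos: [0.4288, -0.3494, 0.2204]
tcp_rot: [-3.141, -0.001, 1.571]
force: [0.7, 0.6, -1.0]
opening: 0.456
grasp_force: 19.9
```

Call:
{"op": "apply_moves", "data": {
  "plan": "0 0 -0.7 0 0 0 -1;0 0 0 0 0 0 -1;0 0 0 0 0 0 -1;0 0 0 0 0 0 -1"
}}

```text
clock: 56.68
eef_pos: [0.429, -0.3496, 0.2456]
tcp_rot: [-3.14, -0.001, 1.571]
force: [-0.3, -0.5, -1.5]
opening: 0.458
grasp_force: 19.9
```

Call:
{"op": "apply_moves", "data": {
  "plan": "0.4 0 0 0 0 0 -1;0.8 0 0 0 0 0 -1;0.98 0 0 0 0 0 -1;0.98 0.08 0 0 0 0 -1;0.98 0.08 0 0 0 0 -1"
}}

```text
clock: 57.1
eef_pos: [0.4345, -0.1825, 0.244]
tcp_rot: [-3.137, -0.002, 1.569]
force: [0.4, 0.6, 0.1]
opening: 0.457
grasp_force: 19.9
```

Call:
{"op": "apply_moves", "data": {
  "plan": "0.98 0.08 0 0 0 0 -1;0.98 0.08 0 0 0 0 -1;0.98 0.08 0 0 0 0 -1;0.98 0.08 0 0 0 0 -1;0.98 0.08 0 0 0 0 -1"
}}

```text
clock: 57.52
eef_pos: [0.4505, 0.0137, 0.2443]
tcp_rot: [-3.137, -0.0, 1.571]
force: [1.3, 0.6, -1.1]
opening: 0.458
grasp_force: 19.9
```

Call:
{"op": "apply_moves", "data": {
  "plan": "0.98 0.08 0 0 0 0 -1;0.98 0.08 0 0 0 0 -1;0.98 0.08 0 0 0 0 -1;0.7 0.08 0 0 0 0 -1;0.37 0.08 0 0 0 0 -1"
}}

```text
clock: 57.93
eef_pos: [0.4664, 0.1753, 0.2438]
tcp_rot: [-3.136, 0.0, 1.574]
force: [-0.5, 0.1, -1.0]
opening: 0.457
grasp_force: 19.9
```

Call:
{"op": "apply_moves", "data": {
  "plan": "0 0 0 0 0 0 -1;0 0 0 0 0 0 -1;0 0 0.5 0 0 0 -1;0 0 1 0 0 0 -1;0 0 1 0 0 0 -1"
}}

```text
clock: 58.35
eef_pos: [0.4682, 0.1709, 0.1466]
tcp_rot: [3.139, -0.0, 1.569]
force: [0.8, 0.8, -1.7]
opening: 0.457
grasp_force: 19.9
```

Call:
{"op": "apply_moves", "data": {
  "plan": "0 0 1 0 0 0 -1;0 0 0.7 0 0 0 -1;0 0 0.4 0 0 0 -1;0 0 0.2 0 0 0 -1;0 0 0 0 0 0 -1"
}}

```text
clock: 58.77
eef_pos: [0.466, 0.1705, 0.0522]
tcp_rot: [-3.137, 0.002, 1.569]
force: [0.3, -0.3, -0.8]
opening: 0.461
grasp_force: 19.9
```

Call:
{"op": "apply_moves", "data": {
  "plan": "0 0 0 0 0 0 -1;0 0 0 0 0 0 -1;0 0 0 0 0 0 -1;0 0 0 0 0 0 -1"
}}

```text
clock: 59.1
eef_pos: [0.4685, 0.1724, 0.0567]
tcp_rot: [3.139, -0.001, 1.571]
force: [-0.1, -0.0, -0.5]
opening: 0.459
grasp_force: 19.9
```

Call:
{"op": "apply_moves", "data": {
  "plan": "0 0 0.12 0 0 0 -1;0 0 0.1 0 0 0 -1;0 0 0.05 0 0 0 -1;0 0 0 0 0 0 -1;0 0 0 0 0 0 -1"
}}

```text
clock: 59.52
eef_pos: [0.4675, 0.1722, 0.0441]
tcp_rot: [-3.141, 0.0, 1.571]
force: [-0.7, -0.4, -0.1]
opening: 0.456
grasp_force: 19.9
```

Call:
{"op": "apply_moves", "data": {
  "plan": "0 0 0 0 0 0 -1;0 0 0 0 0 0 -1"
}}

```text
clock: 59.68
eef_pos: [0.4675, 0.1722, 0.0441]
tcp_rot: [-3.141, 0.0, 1.571]
force: [-0.3, -0.2, 0.1]
opening: 0.458
grasp_force: 19.9
```

Touching down. I release, rise and retreat toward the robot so the cameras have a clear view.

Call:
{"op": "apply_moves", "data": {
  "plan": "0 0 0 0 0 0 0.2;0 0 0 0 0 0 0.4;0 0 0 0 0 0 0.8;0 0 0 0 0 0 0.8;0 0 0 0 0 0 0.9"
}}

```text
clock: 60.1
eef_pos: [0.4677, 0.1722, 0.0444]
tcp_rot: [3.141, -0.0, 1.571]
force: [-0.4, -0.0, -0.9]
opening: 0.795
grasp_force: 0.0
```

Call:
{"op": "apply_moves", "data": {
  "plan": "0 0 -0.4 0 0 0 1;0 0 -0.9 0 0 0 1;0 0 -1 0 0 0 1;0 0 -1 0 0 0 1;0 0 -1 0 0 0 1"
}}

```text
clock: 60.52
eef_pos: [0.4672, 0.1721, 0.2181]
tcp_rot: [-3.141, 0.0, 1.571]
force: [0.4, -0.7, 0.3]
opening: 1.0
grasp_force: 0.0
```

Call:
{"op": "apply_moves", "data": {
  "plan": "-0.6 -0.4 -0.2 0 0 0 1;-0.8 -0.4 -0.2 0 0 0 1;-0.8 -0.4 -0.2 0 0 0 1;-0.8 -0.3 0 0 0 0 1;-0.5 -0.2 0 0 0 0 1"
}}

```text
clock: 60.93
eef_pos: [0.3987, 0.0303, 0.2415]
tcp_rot: [3.139, 0.001, 1.57]
force: [0.2, -0.8, -0.4]
opening: 1.0
grasp_force: 0.0
```

Call:
{"op": "apply_moves", "data": {
  "plan": "0 0 0 0 0 0 1;0 0 0 0 0 0 1;0 0 0 0 0 0 1;0 0 0 0 0 0 1;0 0 0 0 0 0 1"
}}

```text
clock: 61.35
eef_pos: [0.3998, 0.0331, 0.24]
tcp_rot: [-3.141, -0.0, 1.572]
force: [-0.3, -0.7, -0.1]
opening: 0.997
grasp_force: 0.0
```

```bash
python3 - <<'E'
from h import *
import cv2
a=cams.grab_frame("top")[145:245,135:235,::-1];b=cams.grab_frame("side")[80:320,110:360,::-1]
o=np.zeros((400,800,3),np.uint8);o[:,:400]=cv2.resize(a,(400,400),interpolation=2);o[:384,400:]=cv2.resize(b,(400,384),interpolation=2)
cv2.imwrite("pics/c9.png",o)
E
```

```text
(no output)
```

View pics/c9.png

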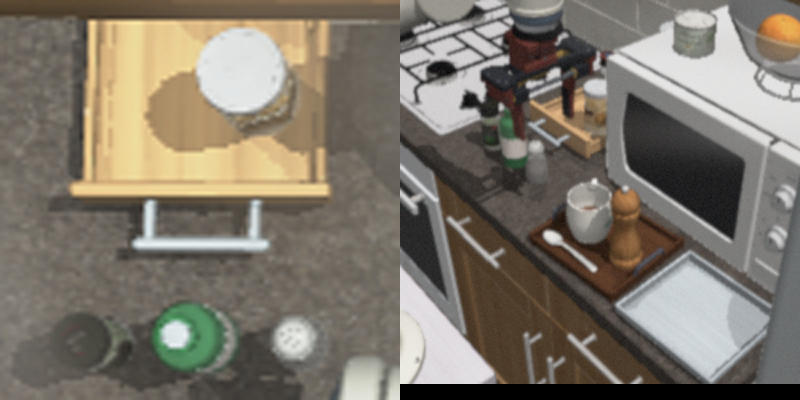

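All are back in place. At this scale the spice cap is at (80,340) against (81,341) at the start, the pourer at (175,334) against (175,333) and the salt at (295,340) against (293,343). The mill stands upright on the tray and the robot is clear, so I hand in.

```bash
python3 -c "
from workcell import workorder;print(workorder.finish_job())"
```

```text
the job is handed in; nothing more can be done
None
```

The job is handed in with no verdict returned: the mill stands on the tray beside the undisturbed mug, the shelf is home with the honey jar on it, and the oil, salt and spice jar are back within about 4 mm of their starting places as seen in the last picture.

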